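# Fetch the matches from behind the spice tin and the pepper shaker

## Robot

A 6-joint arm with a two-finger parallel gripper is mounted at the origin on a cart in front of the work surface, level with it; the furniture and walls round the work are solid. World frame = base frame: x ahead of the robot, y to its left, z up, the work surface at z = 0. Lengths are in mm, angles in rad, forces in N, time in s.
With the tool pointing down it reaches from about 275 to 775 mm from the base axis. Payload 14.6 kg.
Tool frame: the origin (TCP) lies midway between the tips of the shut fingers; the grasp point (between the pads) lies 19 mm behind it (env.grasp_offset is the distance from the TCP to the grasp point, in mm); z points along the fingers, y is the line along which they close (so a half turn about z gives the same grasp; the last joint's range is limited). The gripper opens to 85 mm and grips with 20 to 120 N. Pads are 22 mm wide; open, the fingers measure 114 mm over their backs; the gripper's body (76 mm by 85 mm) begins 54 mm behind the grasp point. The pads swing forward as they close: fully open they stand 13 mm farther back than shut.
Start: joints at [-1.257, 0.263, -0.048, 1.259, 0, 1.415], TCP at [237.198, -468.365, 231.278] pointing down, gripper open.
Joint ranges: [-2.65, 2.65], [-0.89, 1.7], [-1.18, 1.37], [-2.13, 2.11], [-1.35, 1.29], [-3.14, 3.14]. Speed limits (rad/s): [1.89, 1.89, 2.57, 2.79, 3.14, 3.14].

## Interface

Orientations are given as a 3x3 rotation matrix whose columns are the frame's x, y, z axes.
In Python, from plant import sensors, imaging, env gives the robot as it stands.
- The arm moves only by the tool carry_out, never from a script. Its argument "motion" is a list of rows, each an object of numbers: "x", "y", "z": the shift along the tool's x, y, z in units of 30 mm (1.0 is 30 mm); "turn": the turn about the tool's z in rad. In form: [{"x": .., "y": .., "z": .., "turn": ..}, ...]. A call has 1 to 10 rows; each row is the pose to reach, as a shift and turn from the pose commanded when the call began, along the tool's axes at that moment; what a row does not reach only later rows make up. A row lasts 1/12 s, in which the tool goes at most 41.7 mm and 7.16 degrees, less where a joint would pass 70% of its speed; a pose out of reach is approached as far as the arm can. A call with a gripper value outside its range is refused whole. "hand" is the finger opening in mm, from 0 to 85.4, set as the call begins (left out, the last holds). The fingers move at their own pace and stop on an object; "grip_force" is the grip in N (left out, the last holds). Time passes only in rows, so rows that repeat a pose let the fingers close. It gives the time, the measured TCP pose, the force, the opening and the grip force at its end, in the units of the state.
- sensors.get_state(): the state, without advancing time (a new reading comes with each control period).
- imaging.capture(name): name is "scene" or "top"; returns a dict with "frame" (400x640x3 uint8, red, green, blue), "K" (3x3 intrinsics, pixels), "R" (3x3) and "t" (3): a world point X has camera coordinates R X + t. Camera axes: x right, y down, z forward; pixel columns grow to the right and rows downward; lengths in mm; the calibration is good to about 2 mm. A picture is of the moment at which its call begins. There is no depth.
- env.finish_job(): hands the job in; it is judged then, once.
The state is a dict: "clock": time; "q": joint angles; "joint_velocities": joint speeds; "joint_efforts": joint torques, N m; "position": TCP position; "eef_rot": TCP orientation; "contact_force": force on the tool from outside, world axes, zero at the start; "moment": the same for the moment, N m; "opening": opening from 0.0 (shut) to 1.0 (fully open); "grasp_force": force on a finger pad.
Only numpy, scipy, OpenCV 4.12 (cv2) and the standard library are available. Lean on these libraries where they do the work, as an engineer would, in place of code of your own. Each camera call takes 0.05 s, during which the arm holds its last target. There are 200 camera calls.

## Task

The matchbox on the store board is shut in behind the green spice tin and the pepper shaker: stand both of these aside, upright, on the marble slab, and only then take the matchbox and lay it flat in the middle of the round cork pad on the candle tray. After that put the spice tin and the pepper shaker back, gently and upright, each exactly where it stood on the board at the start, and do not disturb the mustard pot and the egg cup beside them.

Things in the scene. Friction and masses are not known exactly. Their poses are not given: they have to be found in the camera images.
- spice_tin: green spice tin with a grey lid, a plain upright cylinder, loose, 0.14 kg (varies); 60 mm across, 92 mm high (lid the top 18 mm, hardly wider than the body). Origin: centre of its underside, z up. Stands in one of the two burnt-in rings (65 mm across) of the store board; which one varies. It must return to the same one
- shaker: grey tin pepper shaker with a domed, pierced top, upright, loose, 0.07 kg (varies); 46 mm across, 82 mm high, straight-sided up to about 60 mm, then narrowing a little. Origin: centre of its underside, z up. Stands in the other ring of the store board and must return to that one
- matches: matchbox lying flat on the board behind the spice tin and pepper shaker, loose, 0.03 kg (varies); 36 mm along its x, 54 mm along its y, 16 mm high. Origin: centre of its underside. Its x axis starts within 0.1 rad of the board's x axis. Only 5 to 11 mm along x separate it (the shaker: 12 to 18 mm) from the things in front of it, which are far taller than it
- store_board: fixed wooden board 160 mm (x) by 250 mm (y), 12 mm thick, its top at z = 0.012, a small brass grip at each end. Its x axis points away from the robot (turned by up to 0.15 rad). Origin: on the worktop, midway between the two rings, whose centres are at board (0, +34) and (0, -34) mm; the board reaches from x = -50 to +110 mm. The matchbox starts in a burnt-in oblong at board (+55, 0) mm
- marble_slab: fixed white marble slab 180 mm (x) by 130 mm (y), 14 mm thick, its top at z = 0.014: the side area. Origin: under its centre. Bare at the start. The slab lies on one side of the board and the candle tray on the other, which side varies; x axis away from the robot. A wall shelf hangs over the back of the worktop (front edge x = 0.58 m, underside z = 0.63 m): keep lifts low
- cork_pad (a point): centre of the top of a round cork pad 72 mm across, 13 mm above the worktop, on the bare end, nearest the robot, of a fixed dark metal tray 200 mm (x) by 130 mm (y) with a 13 mm high edge bead. A candlestick (82 mm high, dish 107 mm across) is fixed on the other end: its candle is 92 mm from the pad centre along the tray's +x, away from the robot. Site axes are the tray's
- mustard_pot: loose bystander: buff stoneware mustard pot with knobbed lid, 64 mm across, 80 mm high, at the left (+y) end of the board. Origin: centre of its underside
- egg_cup: loose bystander: white egg cup, 46 mm across, 59 mm high, at the right (-y) end of the board. Origin: centre of its underside
Not all that is in view belongs to the job. Leave any pink look-alike of the shaker alone.

How it is judged (in metres and radians):
On the way, in this order (a step that is already met when the one before it is completed fails the run):
1. the spice tin and the pepper shaker both stand upright on the marble slab, let go, and the matchbox is still where it lay (x of spice_tin in the frame of marble_slab between -0.075 and 0.075 m and y of spice_tin in the frame of marble_slab between -0.05 and 0.05 m and height (world z) of each of spice_tin, shaker below 0.02 m and angle between each of spice_tin, shaker's own z axis and vertical below 0.1 rad and contact force between the fingers and spice_tin below 0.2 N and linear speed of each of spice_tin, shaker below 0.03 m/s and x of shaker in the frame of marble_slab between -0.075 and 0.075 m and y of shaker in the frame of marble_slab between -0.05 and 0.05 m and contact force between the fingers and shaker below 0.2 N and distance of matches from where it was at the start of the episode below 0.02 m), for 0.2 s.
2. the matchbox lies flat in the middle of the cork pad, let go, while spice tin and pepper shaker still stand on the slab (horizontal distance between matches and cork_pad below 0.015 m and height (world z) of matches below 0.018 m and angle between matches's own z axis and vertical below 0.12 rad and contact force between the fingers and matches below 0.2 N and linear speed of matches below 0.02 m/s and x of spice_tin in the frame of marble_slab between -0.075 and 0.075 m and y of spice_tin in the frame of marble_slab between -0.05 and 0.05 m and height (world z) of each of spice_tin, shaker below 0.02 m and angle between each of spice_tin, shaker's own z axis and vertical below 0.1 rad and contact force between the fingers and spice_tin below 0.2 N and linear speed of each of spice_tin, shaker below 0.03 m/s and x of shaker in the frame of marble_slab between -0.075 and 0.075 m and y of shaker in the frame of marble_slab between -0.05 and 0.05 m and contact force between the fingers and shaker below 0.2 N), for 0.2 s.
At the end, for the whole second after the job is handed in: The matchbox lies flat on the cork pad, its centre within 15 mm of the pad's centre; spice tin and pepper shaker stand upright on the board, each within 15 mm of where it stood at the start; mustard pot and egg cup are within 15 mm of where they were; everything is released and at rest (horizontal distance between matches and cork_pad below 0.015 m and height (world z) of matches below 0.018 m and angle between matches's own z axis and vertical below 0.12 rad and contact force between the fingers and matches below 0.2 N and linear speed of each of matches, spice_tin, shaker below 0.02 m/s and distance of each of spice_tin, shaker, mustard_pot, egg_cup from where it was at the start of the episode below 0.015 m and angle between each of spice_tin, shaker's own z axis and vertical below 0.08 rad and angular speed of each of spice_tin, shaker below 0.2 rad/s and contact force between the fingers and spice_tin below 0.2 N and contact force between the fingers and shaker below 0.2 N); the robot touches nothing.
It fails at once if the spice tin or the pepper shaker is tipped by more than 0.5 rad (angle between any of spice_tin, shaker's own z axis and vertical above 0.5 rad).
It fails at once if the spice tin or the pepper shaker is banged down on slab or board (over 80 N) (contact force between any of spice_tin, shaker and marble_slab above 80 N or contact force between any of spice_tin, shaker and store_board above 80 N).
It fails at once if the mustard pot or the egg cup is knocked over or shoved by more than 30 mm (angle between any of mustard_pot, egg_cup's own z axis and vertical above 0.4 rad or distance of any of mustard_pot, egg_cup from where it was at the start of the episode above 0.03 m).
It also fails if it takes over 136 s, if anything falls off the work surface, if the arm or the gripper's body presses on something with over 40 N, if the wrist force passes 120 N, or if a joint passes its speed limit or range.

## Working session

There is one attempt and no reset: what is moved stays moved. The work goes in short steps, Python scripts to look and compute and a tool call to move; the robot and the scene stay as the last step left them, time stands still between calls to the robot, and variables do not carry over. Pictures are saved under pics/ and viewed, at most 14 in all, crops included, and the job is handed in when it is done.

Besides the shell and the picture viewer there is one more tool, called after "Call:" by a JSON object that holds its "name" and its "arguments", one argument or row to a line. carry_out: Moves the arm, as the interface text tells. Its arguments: {"type":"object","properties":{"motion":{"type":"array","items":{"type":"object","properties":{"x":{"type":"number"},"y":{"type":"number"},"z":{"type":"number"},"turn":{"type":"number"}}}},"hand":{"type":"number"},"grip_force":{"type":"number"}},"required":["motion"]}

```bash
mkdir -p pics; ls
python3 - <<'E'
from plant import sensors, imaging, env
import cv2, pickle
s=sensors.get_state(); print(s['clock'],s['position'],s['eef_rot'],s['opening'],env.grasp_offset)
d={}
for n in("top","scene"):
    c=imaging.capture(n); d[n]=c; cv2.imwrite(f"pics/{n}0.png",c["frame"][:,:,::-1]); print(n,c["K"].tolist(),c["R"].round(3).tolist(),c["t"].round(1).tolist())
pickle.dump(d,open("cap0.pkl","wb"))
E
```

```text
pics
0.0 [ 237.09426365 -468.08343564  230.80698715] [[ 8.92135311e-01  4.51768145e-01 -3.59618144e-04]
 [ 4.51768261e-01 -8.92134699e-01  1.05686091e-03]
 [ 1.56628268e-04 -1.10532700e-03 -9.99999377e-01]] 0.9997500278975832 18.700000000000003
top [[478.8328525754473, 0.0, 320.33098592785336], [0.0, 478.8328525754473, 204.36530343340027], [0.0, 0.0, 1.0]] [[-0.045, -0.999, -0.003], [-0.977, 0.044, -0.209], [0.209, -0.007, -0.978]] [190.5, 457.4, 1054.4]
scene [[370.2488236257127, 0.0, 317.0228400571765], [0.0, 370.2488236257127, 195.67357220053782], [0.0, 0.0, 1.0]] [[0.715, -0.699, 0.012], [-0.418, -0.441, -0.794], [0.56, 0.563, -0.608]] [-228.9, 290.7, 661.0]
```

View pics/top0.png

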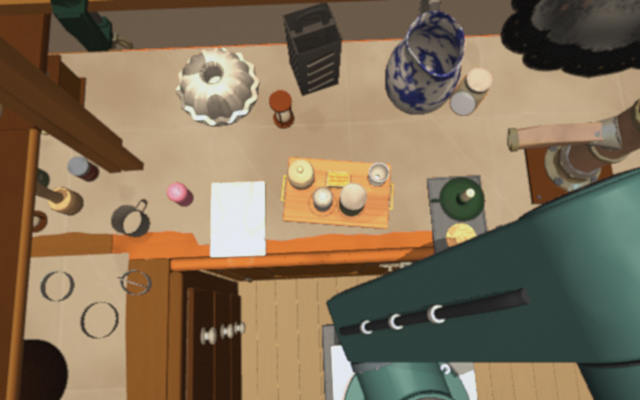

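View pics/scene0.png

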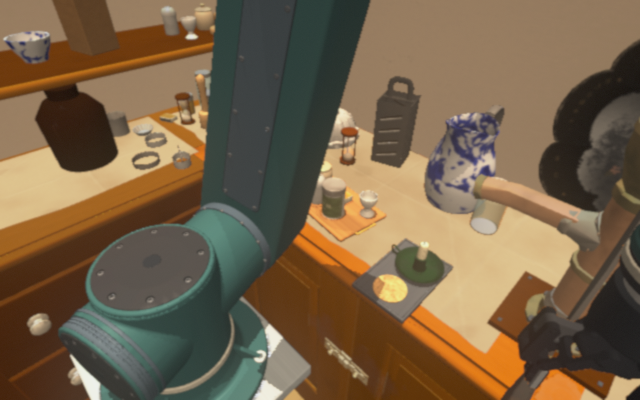

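The top view shows the slab on the left (≈238,218), the board at ≈(337,193) with the shaker at (322,198) and the tin at (352,198), the matchbox at (338,178), and the pad at (461,235), partly under the arm. The scene view shows the tin, egg cup and tray, but the arm hides the slab.

```bash
cat > h.py <<'E'
import numpy as np, cv2
def ray(c,u,v,z):
    d=c["R"].T@np.linalg.inv(c["K"])@np.array([u,v,1.0]); o=-c["R"].T@c["t"]
    return o+d*(z-o[2])/d[2]
def proj(c,X):
    p=c["K"]@(c["R"]@np.asarray(X,float)+c["t"]); return p[:2]/p[2]
def blob(c,lo,hi,roi):  # HSV mask within roi (u0,v0,u1,v1): largest contour
    h=cv2.cvtColor(c["frame"],cv2.COLOR_RGB2HSV); m=cv2.inRange(h,np.array(lo),np.array(hi))
    k=np.zeros_like(m); u0,v0,u1,v1=roi; k[v0:v1,u0:u1]=m[v0:v1,u0:u1]
    return max(cv2.findContours(k,cv2.RETR_EXTERNAL,cv2.CHAIN_APPROX_NONE)[0],key=cv2.contourArea)
E
python3 - <<'E'
import pickle; from h import *
d=pickle.load(open("cap0.pkl","rb")); c=d["top"]
f=c["frame"]; cr=f[145:265,180:500]; cv2.imwrite("pics/crop0.png",cv2.resize(cr,None,fx=2.5,fy=2.5,interpolation=cv2.INTER_CUBIC)[:,:,::-1])
h=cv2.cvtColor(f,cv2.COLOR_RGB2HSV)
for n,(u,v) in dict(board=(300,215),slab=(238,218),pad=(461,232),match=(338,181),tin=(352,196),shak=(321,197),tab=(270,160)).items(): print(n,h[v,u])
def rect(n,ct,z):
    P=np.array([ray(c,*p,z)[:2] for p in ct[:,0]],np.float32); print(n,cv2.minAreaRect(P), cv2.boundingRect(ct))
rect("slab",blob(c,(0,0,190),(180,25,255),(200,165,275,265)),14)
rect("board",blob(c,(8,130,120),(20,255,255),(270,150,400,231)),12)
rect("match",blob(c,(20,120,120),(35,255,255),(322,165,355,192)),28)
rect("pad",blob(c,(15,60,120),(35,255,255),(440,215,482,250)),13)
E
```

```text
board [ 17 142 227]
slab [107  10 238]
pad [ 29  95 227]
match [ 18 160 227]
tin [ 19  59 225]
shak [ 43  13 230]
tab [ 17  85 182]
slab ((448.3228759765625, 367.14556884765625), (126.50936126708984, 177.2626495361328), 88.84041595458984) (211, 182, 54, 75)
board ((502.26025390625, 125.38978576660156), (255.6956024169922, 158.1042022705078), 82.86125946044922) (283, 157, 110, 71)
match ((532.119384765625, 125.22151947021484), (51.754615783691406, 36.9783821105957), 83.42465209960938) (327, 170, 23, 16)
pad ((391.25152587890625, -152.85874938964844), (46.53938293457031, 70.12415313720703), 20.20237922668457) (445, 222, 32, 22)
```

View pics/crop0.png

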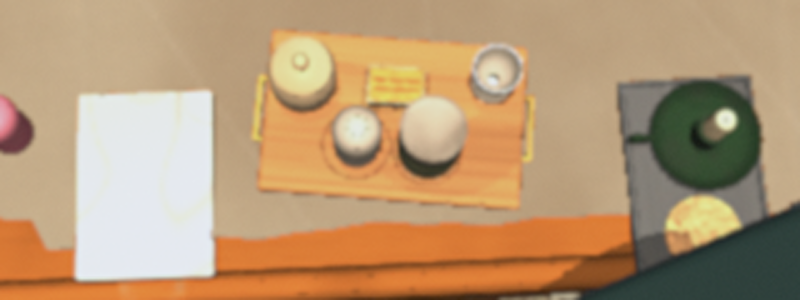

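The crop shows shaker at crop (357,132), tin lid at (433,130), matchbox at (396,85), pad at (703,225) cut by the arm. Next I fix the tin and shaker centres.

Run:
```python
import pickle; from h import *
d=pickle.load(open("cap0.pkl","rb")); c=d["top"]
a=-np.radians(7.14); X=np.array([np.cos(a),np.sin(a)]);Y=np.array([-X[1],X[0]]); O=np.array([502.3,125.4])-30*X
print("O",O,"rings",O+34*Y,O-34*Y,"oblong",O+55*X)
for n,p in (("shakring",O+34*Y),("tinring",O-34*Y)): print(n,"base px",proj(c,[*p,12]),"top px",proj(c,[*p,104 if n[0]=='t' else 94]),"z72",proj(c,[*p,72]))
for n,roi,lo,hi,z in (("tin",(337,178,370,216),(0,0,150),(180,95,255),104),("shak",(310,184,335,216),(0,0,90),(180,70,255),72)):
    ct=blob(c,lo,hi,roi); (u,v),r=cv2.minEnclosingCircle(ct); print(n,u,v,r,cv2.boundingRect(ct),"->",ray(c,u,v,z),"diam",2*r*np.linalg.norm(ray(c,u+1,v,z)-ray(c,u,v,z)))
h=cv2.cvtColor(c["frame"],cv2.COLOR_RGB2HSV); print(h[184:216:1,322].tolist()); print(h[180:218,353].tolist()); print(h[203,306:340].tolist())
p=proj(c,[395,-153,13]);print(p)
```

```text
O [472.53263782 129.12882675] rings [476.75864147 162.86517055] [468.30663417  95.39248295] oblong [527.10613515 122.29264438]
shakring base px [323.0066089  202.84460896] top px [323.11295319 194.98655337] z72 [323.0828756  197.20906479]
tinring base px [351.48058232 205.05265868] top px [354.04067126 196.33241594] z72 [353.10189039 199.5301162 ]
tin 352.3461608886719 195.34616088867188 13.942597389221191 (340, 183, 27, 26) -> [470.69254453  98.97330879 104.        ] diam 61.166714684263184
shak 322.0 198.5 10.735555648803711 (314, 188, 18, 21) -> [473.88024929 165.44739509  72.        ] diam 48.517811570811766
[[20, 134, 228], [19, 134, 227], [18, 130, 216], [16, 95, 190], [17, 63, 199], [18, 56, 217], [19, 55, 219], [26, 45, 217], [34, 28, 227], [39, 18, 233], [44, 12, 234], [49, 9, 234], [47, 8, 233], [49, 9, 232], [44, 12, 230], [39, 16, 229], [35, 21, 231], [29, 29, 229], [25, 44, 227], [18, 58, 217], [17, 60, 184], [16, 58, 162], [17, 58, 141], [18, 57, 111], [17, 51, 90], [17, 48, 85], [14, 66, 97], [13, 119, 142], [13, 147, 199], [14, 152, 225], [14, 149, 227], [14, 149, 221
[... 428 characters left out ...]
16, 66, 181], [16, 68, 149], [17, 66, 96], [24, 64, 56], [28, 71, 54], [32, 73, 56], [26, 69, 59], [16, 114, 94], [14, 137, 162], [14, 149, 209]]
[[15, 148, 225], [14, 150, 219], [14, 153, 203], [14, 153, 207], [14, 150, 222], [14, 151, 227], [13, 151, 218], [13, 135, 170], [14, 80, 124], [18, 53, 131], [17, 57, 160], [17, 60, 183], [17, 61, 200], [17, 60, 213], [17, 58, 219], [19, 58, 219], [18, 58, 217], [18, 57, 218], [19, 57, 221], [18, 59, 220], [16, 61, 212], [16, 60, 195], [17, 60, 175], [17, 56, 150], [17, 57, 120], [12, 97, 118], [13, 148, 167], [13, 155, 217], [14, 152, 227], [14, 151, 221], [13, 153, 207], [13, 151, 203], [14, 149, 190], [14, 138, 126]]
[458.86157349 230.74930188]
```

```bash
cat >> h.py <<'E'
def go(x,y,z,ang=None,frm=None):
    from plant import sensors
    s=sensors.get_state(); R=s["eef_rot"]; p=s["position"] if frm is None else np.array(frm)
    d=R.T@(np.array([x,y,z])-p)/30; cur=np.degrees(np.arctan2(R[1,0],R[0,0]))
    print("from",p.round(1),"ang",round(cur,1),"shift",d.round(3),"turn",None if ang is None else -np.radians(ang-cur).round(3),"t",round(s["clock"],2),"F",s["contact_force"].round(1),"op",round(s["opening"],3))
E
python3 -c "
from h import *
go(476,164,210,82.9)"
```

```text
from [ 237.1 -468.2  230.9] ang 26.9 shift [ 16.623 -15.202   0.712] turn -0.978 t 0.1 F [ 0.3  1.1 -0.1] op 1.001
```

Call:
{"name": "carry_out", "arguments": {
  "motion": [
    {"x": 16.62, "y": -15.2, "z": 0.7, "turn": -0.978},
    {"x": 16.62, "y": -15.2, "z": 0.7, "turn": -0.978},
    {"x": 16.62, "y": -15.2, "z": 0.7, "turn": -0.978},
    {"x": 16.62, "y": -15.2, "z": 0.7, "turn": -0.978},
    {"x": 16.62, "y": -15.2, "z": 0.7, "turn": -0.978},
    {"x": 16.62, "y": -15.2, "z": 0.7, "turn": -0.978},
    {"x": 16.62, "y": -15.2, "z": 0.7, "turn": -0.978},
    {"x": 16.62, "y": -15.2, "z": 0.7, "turn": -0.978},
    {"x": 16.62, "y": -15.2, "z": 0.7, "turn": -0.978},
    {"x": 16.62, "y": -15.2, "z": 0.7, "turn": -0.978}
  ]
}}

```text
clock: 0.93
position: [384.4, -76.7, 218.3]
eef_rot: [[0.123, 0.992, 0.0], [0.992, -0.123, -0.0], [-0.0, 0.0, -1.0]]
contact_force: [1.3, -1.8, 0.2]
opening: 1.002
grasp_force: 0.0
```

```bash
python3 -c "
from h import *
go(476,164,200,82.9)"
```

```text
from [384.4 -76.7 218.3] ang 82.9 shift [8.34  2.041 0.611] turn 0.0 t 0.93 F [ 1.3 -1.8  0.2] op 1.002
```

Call:
{"name": "carry_out", "arguments": {
  "motion": [
    {"x": 8.3, "y": 2.0, "z": 0.6},
    {"x": 8.3, "y": 2.0, "z": 0.6},
    {"x": 8.3, "y": 2.0, "z": 0.6},
    {"x": 8.3, "y": 2.0, "z": 0.6},
    {"x": 8.3, "y": 2.0, "z": 0.6},
    {"x": 8.3, "y": 2.0, "z": 0.6},
    {"x": 8.3, "y": 2.0, "z": 0.6},
    {"x": 8.3, "y": 2.0, "z": 0.6},
    {"x": 8.3, "y": 2.0, "z": 0.6},
    {"x": 8.3, "y": 2.0, "z": 0.6}
  ],
  "hand": 72
}}

```text
invalid input at $.motion[0]: expected keys x, y, z, turn
```

Run:
```python
from h import *
from plant import imaging
import pickle
c=imaging.capture("scene"); t=imaging.capture("top"); pickle.dump({"scene":c,"top":t},open("cap1.pkl","wb"))
f=c["frame"][120:320,220:470]; cv2.imwrite("pics/s1.png",cv2.resize(f,None,fx=2.5,fy=2.5)[:,:,::-1])
ct=blob(t,(15,60,120),(35,255,255),(435,215,490,255)); print(cv2.boundingRect(ct),cv2.contourArea(ct))
P=np.array([ray(t,*p,13)[:2] for p in ct[:,0]],np.float32); print(cv2.minEnclosingCircle(P),cv2.fitEllipse(P))
go(476,164,110,82.9)
```

```text
(453, 238, 6, 3) 9.0
((377.0755615234375, -143.20956420898438), 6.037204742431641) ((376.052001953125, -143.10157775878906), (5.34399938583374, 14.428328514099121), 177.94369506835938)
from [385.1 -73.5 218.1] ang 83.3 shift [8.211 2.092 3.614] turn 0.008 t 1.03 F [-0.8 -1.   0.6] op 1.002
```

View pics/s1.png

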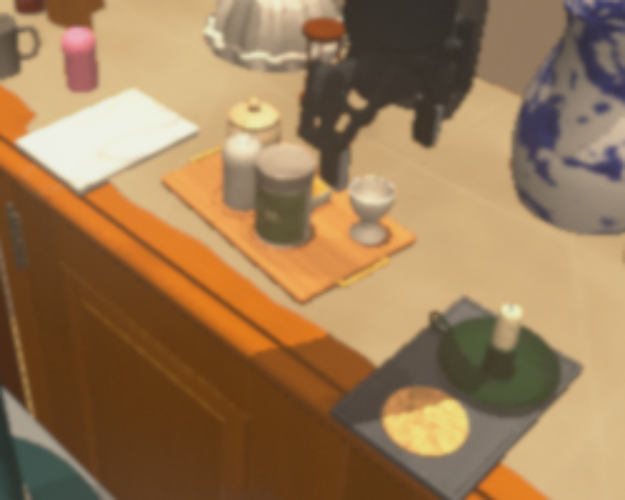

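The scene view shows the whole pad at crop (426,420), that is image (390,288). The tin is at crop (286,195), the shaker at (241,172) and the slab at (110,138).

Call:
{"name": "carry_out", "arguments": {
  "motion": [
    {"x": 8.2, "y": 2.1, "z": 0.6, "turn": 0},
    {"x": 8.2, "y": 2.1, "z": 0.6, "turn": 0},
    {"x": 8.2, "y": 2.1, "z": 0.6, "turn": 0},
    {"x": 8.2, "y": 2.1, "z": 0.6, "turn": 0},
    {"x": 8.2, "y": 2.1, "z": 0.6, "turn": 0},
    {"x": 8.2, "y": 2.1, "z": 0.6, "turn": 0},
    {"x": 8.2, "y": 2.1, "z": 0.6, "turn": 0},
    {"x": 8.2, "y": 2.1, "z": 0.6, "turn": 0},
    {"x": 8.2, "y": 2.1, "z": 0.6, "turn": 0},
    {"x": 8.2, "y": 2.1, "z": 0.6, "turn": 0}
  ],
  "hand": 72
}}

```text
clock: 1.87
position: [477.0, 156.3, 200.4]
eef_rot: [[0.125, 0.992, -0.0], [0.992, -0.125, -0.0], [-0.0, -0.0, -1.0]]
contact_force: [0.5, -0.2, 0.5]
opening: 0.845
grasp_force: 0.0
```

Run:
```python
from h import *
import pickle
c=pickle.load(open("cap1.pkl","rb"))["scene"]
ct=blob(c,(15,90,120),(35,255,255),(365,265,415,310)); P=np.array([ray(c,*p,13)[:2] for p in ct[:,0]],np.float32); print("pad",cv2.minEnclosingCircle(P),cv2.fitEllipse(P),cv2.boundingRect(ct))
h=cv2.cvtColor(c["frame"],cv2.COLOR_RGB2HSV)
# tin silhouette columns at rows of body; shaker too
for v in (195,200,205): print(v,[tuple(int(q) for q in h[v,u]) for u in range(306,350)][::1])
for n,p in (("shak",(476,164)),("tin",(469,97))): print(n,[proj(c,[*p,z]).round(1).tolist() for z in (12,50,90,104)])
go(476,164,110,82.9)
```

```text
pad ((377.5579528808594, -159.31903076171875), 37.733421325683594) ((375.8854675292969, -160.86724853515625), (66.40201568603516, 73.2638931274414), 65.25061798095703) (372, 275, 36, 28)
195 [(14, 162, 228), (13, 161, 218), (13, 149, 197), (14, 120, 163), (15, 85, 138), (16, 72, 134), (16, 72, 138), (16, 72, 142), (16, 73, 143), (16, 74, 145), (16, 73, 146), (16, 72, 145), (16, 73, 144), (16, 73, 143), (16, 75, 140), (16, 74, 128), (18, 83, 110), (20, 94, 95), (19, 91, 95), (18, 87, 106), (18, 84, 112), (16, 83, 113), (16, 82, 112), (15, 84, 112), (16, 82, 112), (16, 81, 113), (15, 81, 114), (16, 81, 114), (17, 81, 113), (15, 82, 112), (15, 81, 113), (15, 83, 113), (16, 81, 113), (16, 82, 112), (15, 80, 111), (15, 80, 111), (16, 80, 115), (16, 86, 124), (15, 119, 156), (16, 163, 213), (18, 177, 235), (20, 177, 239), (21, 174, 238), (21, 166, 237)]
200 [(15, 163, 234), (15, 163, 233), (14, 157, 216), (13, 128, 173), (14, 90, 141), (15, 77, 136), (16, 73, 140), (16, 74, 142), (16, 74, 142), (15, 74, 142), (15, 73, 143), (15, 74, 141), (16, 73, 139), (16, 74, 137), (16, 77, 132), (17, 8
[... 671 characters left out ...]
, (14, 158, 182), (15, 141, 136), (19, 115, 102), (20, 104, 96), (20, 102, 103), (20, 101, 114), (20, 101, 121), (19, 100, 120), (19, 101, 119), (20, 101, 109), (22, 101, 98), (22, 104, 93), (22, 103, 92), (22, 104, 93), (22, 105, 92), (22, 106, 91), (22, 106, 91), (21, 104, 93), (21, 100, 97), (21, 97, 100), (20, 95, 107), (18, 84, 122), (15, 92, 141), (14, 130, 176), (14, 159, 217), (15, 162, 231), (16, 163, 235), (16, 163, 238), (16, 163, 238)]
shak [[315.9, 199.2], [316.0, 188.0], [316.2, 175.6], [316.2, 171.1]]
tin [[331.8, 211.7], [332.3, 200.3], [332.9, 187.7], [333.1, 183.2]]
from [477.  156.3 200.4] ang 82.8 shift [ 0.252 -0.065  3.012] turn -0.001 t 1.87 F [ 0.5 -0.2  0.5] op 0.845
```

Call:
{"name": "carry_out", "arguments": {
  "motion": [
    {"x": 0.0, "y": 0.0, "z": 1.0, "turn": 0},
    {"x": 0.0, "y": 0.0, "z": 2.0, "turn": 0},
    {"x": 0.0, "y": 0.0, "z": 2.6, "turn": 0},
    {"x": 0.0, "y": 0.0, "z": 2.6, "turn": 0},
    {"x": 0.0, "y": 0.0, "z": 2.6, "turn": 0}
  ]
}}

```text
clock: 2.28
position: [476.9, 156.3, 122.7]
eef_rot: [[0.125, 0.992, -0.001], [0.992, -0.125, -0.0], [-0.0, -0.001, -1.0]]
contact_force: [-0.4, -0.4, 1.0]
opening: 0.841
grasp_force: 0.0
```

```bash
python3 -c "
from h import *
go(477.5,163,40,82.9)"
```

```text
from [476.9 156.3 122.7] ang 82.8 shift [ 0.224 -0.004  2.755] turn -0.002 t 2.28 F [-0.4 -0.4  1. ] op 0.841
```

Call:
{"name": "carry_out", "arguments": {
  "motion": [
    {"x": 0.22, "y": 0, "z": 0, "turn": 0},
    {"x": 0.22, "y": 0, "z": 0.6, "turn": 0},
    {"x": 0.22, "y": 0, "z": 1.2, "turn": 0},
    {"x": 0.22, "y": 0, "z": 1.8, "turn": 0},
    {"x": 0.22, "y": 0, "z": 2.4, "turn": 0},
    {"x": 0.22, "y": 0, "z": 2.75, "turn": 0},
    {"x": 0.22, "y": 0, "z": 2.75, "turn": 0}
  ]
}}

```text
clock: 2.87
position: [478.1, 164.1, 39.5]
eef_rot: [[0.124, 0.992, -0.001], [0.992, -0.124, -0.0], [-0.0, -0.001, -1.0]]
contact_force: [-0.0, 0.5, 0.7]
opening: 0.843
grasp_force: 0.0
```

Call:
{"name": "carry_out", "arguments": {
  "motion": [
    {"x": 0, "y": 0, "z": 0, "turn": 0},
    {"x": 0, "y": 0, "z": 0, "turn": 0},
    {"x": 0, "y": 0, "z": 0, "turn": 0},
    {"x": 0, "y": 0, "z": 0, "turn": 0},
    {"x": 0, "y": 0, "z": 0, "turn": 0},
    {"x": 0, "y": 0, "z": 0, "turn": 0},
    {"x": 0, "y": 0, "z": 0, "turn": 0},
    {"x": 0, "y": 0, "z": 0, "turn": 0},
    {"x": 0, "y": 0, "z": 0, "turn": 0}
  ],
  "hand": 40,
  "grip_force": 25
}}

```text
clock: 3.62
position: [479.1, 164.3, 41.3]
eef_rot: [[0.124, 0.992, 0.002], [0.992, -0.124, 0.001], [0.001, 0.002, -1.0]]
contact_force: [-1.1, 1.1, 6.4]
opening: 0.52
grasp_force: 24.5
```

Call:
{"name": "carry_out", "arguments": {
  "motion": [
    {"x": 0, "y": 0, "z": -0.2, "turn": 0},
    {"x": 0, "y": 0, "z": -0.6, "turn": 0},
    {"x": 0, "y": 0, "z": -1.2, "turn": 0},
    {"x": 0, "y": 0, "z": -2.0, "turn": 0},
    {"x": 0, "y": 0, "z": -2.8, "turn": 0},
    {"x": 0, "y": 0, "z": -3.4, "turn": 0},
    {"x": 0, "y": 0, "z": -3.8, "turn": 0},
    {"x": 0, "y": 0, "z": -4.0, "turn": 0},
    {"x": 0, "y": 0, "z": -4.0, "turn": 0}
  ]
}}

```text
clock: 4.37
position: [478.8, 164.2, 161.5]
eef_rot: [[0.124, 0.992, 0.003], [0.992, -0.124, 0.0], [0.001, 0.003, -1.0]]
contact_force: [0.4, -0.1, -0.6]
opening: 0.519
grasp_force: 25.8
```

```bash
python3 -c "
from h import *
go(488,395,160,82.9)"
```

```text
from [478.8 164.2 161.5] ang 82.9 shift [ 7.671 -0.647  0.055] turn -0.0 t 4.37 F [ 0.4 -0.1 -0.6] op 0.519
```

Call:
{"name": "carry_out", "arguments": {
  "motion": [
    {"x": 0.3, "y": -0.03, "z": 0, "turn": 0},
    {"x": 1.0, "y": -0.1, "z": 0, "turn": 0},
    {"x": 2.0, "y": -0.2, "z": 0, "turn": 0},
    {"x": 3.2, "y": -0.3, "z": 0, "turn": 0},
    {"x": 4.4, "y": -0.4, "z": 0, "turn": 0},
    {"x": 5.6, "y": -0.5, "z": 0, "turn": 0},
    {"x": 6.6, "y": -0.6, "z": 0, "turn": 0},
    {"x": 7.3, "y": -0.64, "z": 0, "turn": 0},
    {"x": 7.6, "y": -0.65, "z": 0, "turn": 0},
    {"x": 7.65, "y": -0.65, "z": 0, "turn": 0}
  ]
}}

```text
clock: 5.2
position: [486.5, 395.9, 158.5]
eef_rot: [[0.122, 0.993, -0.001], [0.993, -0.122, -0.001], [-0.001, -0.001, -1.0]]
contact_force: [-0.3, -0.3, -0.4]
opening: 0.519
grasp_force: 25.8
```

Call:
{"name": "carry_out", "arguments": {
  "motion": [
    {"x": 0, "y": 0, "z": 0.5, "turn": 0},
    {"x": 0, "y": 0, "z": 1.3, "turn": 0},
    {"x": 0, "y": 0, "z": 2.1, "turn": 0},
    {"x": 0, "y": 0, "z": 2.8, "turn": 0},
    {"x": 0, "y": 0, "z": 3.3, "turn": 0},
    {"x": 0, "y": 0, "z": 3.5, "turn": 0},
    {"x": 0, "y": 0, "z": 3.6, "turn": 0},
    {"x": 0, "y": 0, "z": 3.6, "turn": 0}
  ]
}}

```text
clock: 5.87
position: [487.2, 393.7, 51.8]
eef_rot: [[0.124, 0.992, -0.0], [0.992, -0.124, -0.0], [-0.0, -0.0, -1.0]]
contact_force: [-0.6, -0.4, -0.4]
opening: 0.52
grasp_force: 25.8
```

Call:
{"name": "carry_out", "arguments": {
  "motion": [
    {"x": 0, "y": 0, "z": 0.06, "turn": 0},
    {"x": 0, "y": 0, "z": 0.12, "turn": 0},
    {"x": 0, "y": 0, "z": 0.16, "turn": 0},
    {"x": 0, "y": 0, "z": 0.2, "turn": 0},
    {"x": 0, "y": 0, "z": 0.2, "turn": 0}
  ]
}}

```text
clock: 6.28
position: [487.2, 394.3, 45.9]
eef_rot: [[0.124, 0.992, 0.0], [0.992, -0.124, 0.0], [0.0, 0.0, -1.0]]
contact_force: [0.5, -0.2, -0.2]
opening: 0.519
grasp_force: 25.8
```

Call:
{"name": "carry_out", "arguments": {
  "motion": [
    {"x": 0, "y": 0, "z": 0.03, "turn": 0},
    {"x": 0, "y": 0, "z": 0.06, "turn": 0},
    {"x": 0, "y": 0, "z": 0.09, "turn": 0},
    {"x": 0, "y": 0, "z": 0.09, "turn": 0}
  ]
}}

```text
clock: 6.62
position: [487.2, 394.4, 43.4]
eef_rot: [[0.124, 0.992, 0.0], [0.992, -0.124, 0.0], [0.0, 0.0, -1.0]]
contact_force: [-0.1, -0.5, 2.9]
opening: 0.521
grasp_force: 26.0
```

Call:
{"name": "carry_out", "arguments": {
  "motion": [
    {"x": 0, "y": 0, "z": 0.02, "turn": 0},
    {"x": 0, "y": 0, "z": 0.04, "turn": 0},
    {"x": 0, "y": 0, "z": 0.04, "turn": 0}
  ]
}}

```text
clock: 6.87
position: [487.3, 394.5, 43.3]
eef_rot: [[0.124, 0.992, 0.001], [0.992, -0.124, 0.001], [0.001, 0.001, -1.0]]
contact_force: [-5.5, -1.6, 18.3]
opening: 0.522
grasp_force: 27.1
```

Call:
{"name": "carry_out", "arguments": {
  "motion": [
    {"x": 0, "y": 0, "z": -0.04, "turn": 0},
    {"x": 0, "y": 0, "z": -0.04, "turn": 0},
    {"x": 0, "y": 0, "z": -0.04, "turn": 0},
    {"x": 0, "y": 0, "z": -0.04, "turn": 0},
    {"x": 0, "y": 0, "z": -0.04, "turn": 0},
    {"x": 0, "y": 0, "z": -0.04, "turn": 0}
  ],
  "hand": 72
}}

```text
clock: 7.37
position: [487.2, 394.2, 43.0]
eef_rot: [[0.124, 0.992, -0.0], [0.992, -0.124, -0.0], [-0.0, -0.0, -1.0]]
contact_force: [-0.7, -0.2, -0.6]
opening: 0.84
grasp_force: 0.0
```

Call:
{"name": "carry_out", "arguments": {
  "motion": [
    {"x": 0, "y": 0, "z": -0.4, "turn": 0},
    {"x": 0, "y": 0, "z": -1.0, "turn": 0},
    {"x": 0, "y": 0, "z": -1.8, "turn": 0},
    {"x": 0, "y": 0, "z": -2.6, "turn": 0},
    {"x": 0, "y": 0, "z": -3.4, "turn": 0},
    {"x": 0, "y": 0, "z": -3.9, "turn": 0},
    {"x": 0, "y": 0, "z": -3.9, "turn": 0},
    {"x": 0, "y": 0, "z": -3.9, "turn": 0}
  ],
  "hand": 80
}}

```text
clock: 8.03
position: [487.5, 394.4, 160.4]
eef_rot: [[0.124, 0.992, 0.001], [0.992, -0.124, 0.001], [0.001, 0.001, -1.0]]
contact_force: [-0.4, -0.4, -1.0]
opening: 0.935
grasp_force: 0.0
```

```bash
python3 -c "
from h import *
go(469,97,160,82.9)"
```

```text
from [487.5 394.4 160.4] ang 82.9 shift [-9.913e+00  6.150e-01  7.000e-03] turn -0.0 t 8.03 F [-0.4 -0.4 -1. ] op 0.935
```

Call:
{"name": "carry_out", "arguments": {
  "motion": [
    {"x": -1, "y": 0.06, "z": 0, "turn": 0},
    {"x": -2.2, "y": 0.13, "z": 0, "turn": 0},
    {"x": -3.4, "y": 0.2, "z": 0, "turn": 0},
    {"x": -4.7, "y": 0.3, "z": 0, "turn": 0},
    {"x": -6, "y": 0.37, "z": 0, "turn": 0},
    {"x": -7.3, "y": 0.45, "z": 0, "turn": 0},
    {"x": -8.5, "y": 0.53, "z": 0, "turn": 0},
    {"x": -9.5, "y": 0.6, "z": 0, "turn": 0},
    {"x": -9.91, "y": 0.61, "z": 0, "turn": 0},
    {"x": -9.91, "y": 0.61, "z": 0, "turn": 0}
  ]
}}

```text
clock: 8.87
position: [467.7, 94.7, 159.1]
eef_rot: [[0.127, 0.992, -0.002], [0.992, -0.127, -0.0], [-0.001, -0.002, -1.0]]
contact_force: [0.5, 0.7, -0.9]
opening: 0.936
grasp_force: 0.0
```

Call:
{"name": "carry_out", "arguments": {
  "motion": [
    {"x": 0, "y": 0, "z": 0.5, "turn": 0},
    {"x": 0, "y": 0, "z": 1.1, "turn": 0},
    {"x": 0, "y": 0, "z": 1.3, "turn": 0},
    {"x": 0, "y": 0, "z": 1.3, "turn": 0},
    {"x": 0, "y": 0, "z": 1.3, "turn": 0}
  ]
}}

```text
clock: 9.28
position: [468.3, 97.4, 121.0]
eef_rot: [[0.123, 0.992, -0.001], [0.992, -0.123, 0.0], [-0.0, -0.001, -1.0]]
contact_force: [0.1, 0.1, -0.0]
opening: 0.938
grasp_force: 0.0
```

```bash
python3 -c "
from h import *
go(469,97,50,82.9)"
```

```text
from [468.3  97.4 121. ] ang 82.9 shift [-0.011  0.028  2.366] turn 0.001 t 9.28 F [ 0.1  0.1 -0. ] op 0.938
```

Call:
{"name": "carry_out", "arguments": {
  "motion": [
    {"x": 0, "y": 0.02, "z": 0.4, "turn": 0},
    {"x": 0, "y": 0.02, "z": 0.9, "turn": 0},
    {"x": 0, "y": 0.02, "z": 1.4, "turn": 0},
    {"x": 0, "y": 0.02, "z": 1.9, "turn": 0},
    {"x": 0, "y": 0.02, "z": 2.37, "turn": 0},
    {"x": 0, "y": 0.02, "z": 2.37, "turn": 0},
    {"x": 0, "y": 0.02, "z": 2.37, "turn": 0}
  ]
}}

```text
clock: 9.87
position: [469.2, 97.1, 50.5]
eef_rot: [[0.123, 0.992, -0.0], [0.992, -0.123, -0.0], [-0.0, -0.0, -1.0]]
contact_force: [-0.2, -0.3, 0.5]
opening: 0.933
grasp_force: 0.0
```

Call:
{"name": "carry_out", "arguments": {
  "motion": [
    {"x": 0, "y": 0, "z": 0, "turn": 0},
    {"x": 0, "y": 0, "z": 0, "turn": 0},
    {"x": 0, "y": 0, "z": 0, "turn": 0},
    {"x": 0, "y": 0, "z": 0, "turn": 0},
    {"x": 0, "y": 0, "z": 0, "turn": 0},
    {"x": 0, "y": 0, "z": 0, "turn": 0},
    {"x": 0, "y": 0, "z": 0, "turn": 0},
    {"x": 0, "y": 0, "z": 0, "turn": 0},
    {"x": 0, "y": 0, "z": 0, "turn": 0}
  ],
  "hand": 52,
  "grip_force": 30
}}

```text
clock: 10.62
position: [470.2, 97.0, 51.2]
eef_rot: [[0.124, 0.992, 0.002], [0.992, -0.124, 0.0], [0.0, 0.002, -1.0]]
contact_force: [-0.4, 0.5, 7.2]
opening: 0.691
grasp_force: 31.2
```

Call:
{"name": "carry_out", "arguments": {
  "motion": [
    {"x": 0, "y": 0, "z": -0.2, "turn": 0},
    {"x": 0, "y": 0, "z": -0.6, "turn": 0},
    {"x": 0, "y": 0, "z": -1.2, "turn": 0},
    {"x": 0, "y": 0, "z": -2.0, "turn": 0},
    {"x": 0, "y": 0, "z": -2.8, "turn": 0},
    {"x": 0, "y": 0, "z": -3.4, "turn": 0},
    {"x": 0, "y": 0, "z": -3.8, "turn": 0},
    {"x": 0, "y": 0, "z": -4.0, "turn": 0},
    {"x": 0, "y": 0, "z": -4.0, "turn": 0}
  ]
}}

```text
clock: 11.37
position: [469.6, 96.9, 171.4]
eef_rot: [[0.124, 0.992, 0.002], [0.992, -0.124, 0.0], [0.0, 0.002, -1.0]]
contact_force: [1.0, 0.1, -1.5]
opening: 0.694
grasp_force: 32.8
```

```bash
python3 -c "
from h import *
go(408,340,170,82.9)"
```

```text
from [469.6  96.9 171.4] ang 82.9 shift [ 7.786 -3.04   0.044] turn -0.0 t 11.37 F [ 1.   0.1 -1.5] op 0.694
```

Call:
{"name": "carry_out", "arguments": {
  "motion": [
    {"x": 0.3, "y": -0.12, "z": 0, "turn": 0},
    {"x": 1.0, "y": -0.4, "z": 0, "turn": 0},
    {"x": 2.0, "y": -0.8, "z": 0, "turn": 0},
    {"x": 3.2, "y": -1.25, "z": 0, "turn": 0},
    {"x": 4.4, "y": -1.7, "z": 0, "turn": 0},
    {"x": 5.6, "y": -2.2, "z": 0, "turn": 0},
    {"x": 6.6, "y": -2.6, "z": 0, "turn": 0},
    {"x": 7.4, "y": -2.9, "z": 0, "turn": 0},
    {"x": 7.78, "y": -3.04, "z": 0, "turn": 0},
    {"x": 7.78, "y": -3.04, "z": 0, "turn": 0}
  ]
}}

```text
clock: 12.2
position: [406.2, 341.7, 169.0]
eef_rot: [[0.121, 0.993, -0.001], [0.993, -0.121, -0.0], [-0.001, -0.001, -1.0]]
contact_force: [0.2, -1.4, -1.3]
opening: 0.686
grasp_force: 32.8
```

Call:
{"name": "carry_out", "arguments": {
  "motion": [
    {"x": 0, "y": 0, "z": 0.5, "turn": 0},
    {"x": 0, "y": 0, "z": 1.3, "turn": 0},
    {"x": 0, "y": 0, "z": 2.1, "turn": 0},
    {"x": 0, "y": 0, "z": 2.8, "turn": 0},
    {"x": 0, "y": 0, "z": 3.3, "turn": 0},
    {"x": 0, "y": 0, "z": 3.6, "turn": 0},
    {"x": 0, "y": 0, "z": 3.7, "turn": 0},
    {"x": 0, "y": 0, "z": 3.7, "turn": 0},
    {"x": 0, "y": 0, "z": 3.7, "turn": 0}
  ]
}}

```text
clock: 12.95
position: [407.9, 339.6, 59.7]
eef_rot: [[0.124, 0.992, 0.001], [0.992, -0.124, 0.0], [0.0, 0.001, -1.0]]
contact_force: [-0.2, -0.8, -1.4]
opening: 0.691
grasp_force: 32.9
```

Contact is expected at about z = 53.

Call:
{"name": "carry_out", "arguments": {
  "motion": [
    {"x": 0, "y": 0, "z": 0.06, "turn": 0},
    {"x": 0, "y": 0, "z": 0.12, "turn": 0},
    {"x": 0, "y": 0, "z": 0.16, "turn": 0},
    {"x": 0, "y": 0, "z": 0.19, "turn": 0},
    {"x": 0, "y": 0, "z": 0.19, "turn": 0}
  ]
}}

```text
clock: 13.37
position: [407.6, 339.8, 53.4]
eef_rot: [[0.124, 0.992, 0.0], [0.992, -0.124, 0.0], [0.0, 0.0, -1.0]]
contact_force: [0.4, 0.1, -1.5]
opening: 0.691
grasp_force: 32.9
```

Call:
{"name": "carry_out", "arguments": {
  "motion": [
    {"x": 0, "y": 0, "z": 0.02, "turn": 0},
    {"x": 0, "y": 0, "z": 0.04, "turn": 0},
    {"x": 0, "y": 0, "z": 0.04, "turn": 0}
  ]
}}

```text
clock: 13.62
position: [407.8, 340.0, 53.1]
eef_rot: [[0.124, 0.992, 0.001], [0.992, -0.124, 0.001], [0.001, 0.001, -1.0]]
contact_force: [-2.2, -2.7, 13.8]
opening: 0.692
grasp_force: 31.4
```

Call:
{"name": "carry_out", "arguments": {
  "motion": [
    {"x": 0, "y": 0, "z": -0.04, "turn": 0},
    {"x": 0, "y": 0, "z": -0.04, "turn": 0},
    {"x": 0, "y": 0, "z": -0.04, "turn": 0},
    {"x": 0, "y": 0, "z": -0.04, "turn": 0},
    {"x": 0, "y": 0, "z": -0.04, "turn": 0},
    {"x": 0, "y": 0, "z": -0.04, "turn": 0}
  ],
  "hand": 80
}}

```text
clock: 14.12
position: [407.5, 339.8, 53.2]
eef_rot: [[0.124, 0.992, -0.0], [0.992, -0.124, -0.0], [-0.0, -0.0, -1.0]]
contact_force: [-0.5, -0.1, -0.0]
opening: 0.935
grasp_force: 0.0
```

Call:
{"name": "carry_out", "arguments": {
  "motion": [
    {"x": 0, "y": 0, "z": -0.4, "turn": 0},
    {"x": 0, "y": 0, "z": -1.0, "turn": 0},
    {"x": 0, "y": 0, "z": -1.8, "turn": 0},
    {"x": 0, "y": 0, "z": -2.6, "turn": 0},
    {"x": 0, "y": 0, "z": -3.4, "turn": 0},
    {"x": 0, "y": 0, "z": -3.9, "turn": 0},
    {"x": 0, "y": 0, "z": -3.9, "turn": 0},
    {"x": 0, "y": 0, "z": -3.9, "turn": 0}
  ]
}}

```text
clock: 14.78
position: [407.8, 339.9, 170.6]
eef_rot: [[0.124, 0.992, 0.001], [0.992, -0.124, 0.001], [0.001, 0.001, -1.0]]
contact_force: [0.0, 0.8, 0.2]
opening: 0.94
grasp_force: 0.0
```

Run:
```python
from h import *
from plant import imaging
import pickle
d={n:imaging.capture(n) for n in("top","scene")}; pickle.dump(d,open("cap2.pkl","wb"))
t=d["top"]["frame"][140:265,190:500]; s=d["scene"]["frame"][120:320,220:470]
cv2.imwrite("pics/t2.png",cv2.resize(t,None,fx=2.5,fy=2.5,interpolation=cv2.INTER_CUBIC)[:,:,::-1]); cv2.imwrite("pics/s2.png",cv2.resize(s,None,fx=2.5,fy=2.5)[:,:,::-1])
go(527,122,160,82.9)
```

```text
from [407.1 339.5 169.4] ang 82.9 shift [-6.701  4.862  0.312] turn -0.0 t 14.88 F [ 0.8 -0.2 -0.8] op 0.93
```

View pics/t2.png

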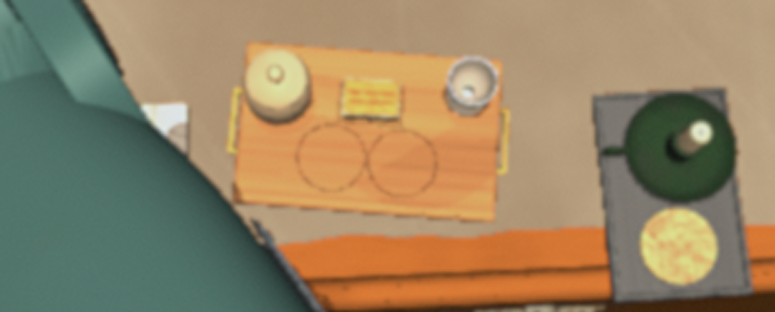

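View pics/s2.png

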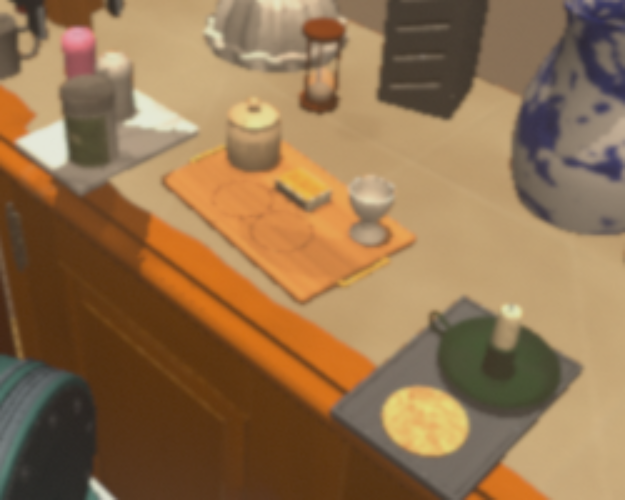

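Both views now show the matchbox, empty rings and pad clearly. In the top crop the matchbox is at (371,97), the pad at (679,246) and the rings at (331,157) and (402,163). In the scene crop the tin and shaker stand upright on the slab at (90,120) and (116,88).

Run:
```python
from h import *
import pickle
d=pickle.load(open("cap2.pkl","rb"))
def W(c,ct,z): return np.array([ray(c,*p,z)[:2] for p in ct[:,0]],np.float32)
t,s=d["top"],d["scene"]
for n,c,roi in (("top",t,(440,215,482,258)),("scene",s,(365,265,415,310))):
    ct=blob(c,(15,60,120),(35,255,255),roi); P=W(c,ct,13); print(n,"pad",cv2.fitEllipse(P),P.min(0),P.max(0))
for n,c,roi in (("top",t,(320,165,356,190)),("scene",s,(326,183,354,205))):
    ct=blob(c,(17,158,170),(32,255,255),roi); print(n,"match",cv2.boundingRect(ct),cv2.minAreaRect(W(c,ct,28)))
h=cv2.cvtColor(t["frame"],cv2.COLOR_RGB2HSV)
for u in (333,338,343): print(u,[(v,*map(int,h[v,u])) for v in range(167,192)])
print([(u,*map(int,h[178,u])) for u in range(322,356)])
for dx,dy in ((-18,-27),(-18,27),(18,27),(18,-27)):
    a=-.1246; p=(527+dx*np.cos(a)-dy*np.sin(a),122+dx*np.sin(a)+dy*np.cos(a)); print(proj(t,[*p,28]).round(1),proj(t,[*p,12]).round(1))
```

```text
top pad ((377.94842529296875, -155.83529663085938), (72.61516571044922, 72.8735580444336), 164.38023376464844) [ 341.9994  -192.33568] [ 415.77164 -118.53862]
scene pad ((377.3531799316406, -158.60842895507812), (74.56880187988281, 76.41636657714844), 115.74787139892578) [ 338.33633 -196.52727] [ 415.79877  -120.923904]
top match (336, 176, 12, 6) ((530.4022827148438, 116.44232940673828), (26.139150619506836, 12.28598403930664), 87.38870239257812)
scene match (331, 184, 21, 15) ((535.5556640625, 128.54454040527344), (57.592872619628906, 36.69217300415039), 87.11521911621094)
333 [(167, 18, 137, 219), (168, 18, 139, 220), (169, 18, 138, 220), (170, 18, 132, 218), (171, 19, 128, 217), (172, 21, 140, 219), (173, 23, 148, 221), (174, 24, 148, 220), (175, 22, 152, 220), (176, 18, 160, 220), (177, 18, 160, 219), (178, 21, 153, 220), (179, 20, 156, 220), (180, 17, 161, 219), (181, 20, 156, 220), (182, 24, 151, 220), (183, 26, 145, 222), (184, 25, 139, 220), (185, 23, 124, 198), (186, 21, 98, 148), (187, 15, 124, 148), (188, 15, 147, 192), (189, 14, 148, 208), (190, 14, 150, 217), (191, 15, 
[... 1193 characters left out ...]
 (328, 24, 136, 219), (329, 24, 147, 220), (330, 23, 152, 220), (331, 21, 155, 220), (332, 21, 155, 220), (333, 21, 153, 220), (334, 23, 151, 220), (335, 23, 148, 220), (336, 22, 152, 220), (337, 21, 154, 220), (338, 20, 158, 220), (339, 19, 158, 220), (340, 20, 156, 220), (341, 21, 154, 220), (342, 21, 153, 220), (343, 20, 156, 220), (344, 19, 158, 220), (345, 19, 160, 220), (346, 19, 160, 219), (347, 19, 158, 220), (348, 20, 151, 219), (349, 18, 146, 216), (350, 15, 147, 206), (351, 14, 148, 203), (352, 15, 148, 216), (353, 16, 145, 220), (354, 16, 145, 220), (355, 16, 144, 219)]
[350.1 188.2] [349.7 189.8]
[327.3 186.4] [327.2 188.1]
[328.5 171.8] [328.4 173.7]
[351.1 173.6] [350.7 175.4]
```

```bash
python3 -c "
from h import *
go(531,125,150,85)"
```

```text
from [407.1 339.5 169.4] ang 82.9 shift [-6.585  4.982  0.645] turn -0.037 t 14.88 F [ 0.8 -0.2 -0.8] op 0.93
```

Call:
{"name": "carry_out", "arguments": {
  "motion": [
    {"x": -1, "y": 0.75, "z": 0, "turn": 0},
    {"x": -2.0, "y": 1.5, "z": 0, "turn": 0},
    {"x": -3.0, "y": 2.27, "z": 0, "turn": 0},
    {"x": -4.0, "y": 3.0, "z": 0, "turn": -0.02},
    {"x": -5.0, "y": 3.78, "z": 0, "turn": -0.037},
    {"x": -6.0, "y": 4.54, "z": 0, "turn": -0.037},
    {"x": -6.58, "y": 4.98, "z": 0.3, "turn": -0.037},
    {"x": -6.58, "y": 4.98, "z": 0.64, "turn": -0.037},
    {"x": -6.58, "y": 4.98, "z": 0.64, "turn": -0.037},
    {"x": -6.58, "y": 4.98, "z": 0.64, "turn": -0.037}
  ],
  "hand": 62
}}

```text
clock: 15.72
position: [530.5, 125.4, 150.1]
eef_rot: [[0.087, 0.996, -0.003], [0.996, -0.087, -0.0], [-0.0, -0.003, -1.0]]
contact_force: [-1.1, 0.1, 0.3]
opening: 0.726
grasp_force: 0.0
```

Call:
{"name": "carry_out", "arguments": {
  "motion": [
    {"x": 0, "y": 0, "z": 0.8, "turn": 0},
    {"x": 0, "y": 0, "z": 1.6, "turn": 0},
    {"x": 0, "y": 0, "z": 2.4, "turn": 0},
    {"x": 0, "y": 0, "z": 3.0, "turn": 0},
    {"x": 0, "y": 0, "z": 3.4, "turn": 0},
    {"x": 0, "y": 0, "z": 3.4, "turn": 0},
    {"x": 0, "y": 0, "z": 3.4, "turn": 0}
  ]
}}

```text
clock: 16.3
position: [530.9, 126.1, 49.3]
eef_rot: [[0.086, 0.996, -0.001], [0.996, -0.086, -0.0], [-0.0, -0.001, -1.0]]
contact_force: [-0.0, -0.8, 0.9]
opening: 0.724
grasp_force: 0.0
```

```bash
python3 -c "
from h import *
go(531,125,14.5,85)"
```

```text
from [530.9 126.1  49.3] ang 85.1 shift [-0.036  0.007  1.16 ] turn 0.001 t 16.3 F [-0.  -0.8  0.9] op 0.724
```

Call:
{"name": "carry_out", "arguments": {
  "motion": [
    {"x": 0, "y": 0, "z": 0.4, "turn": 0},
    {"x": 0, "y": 0, "z": 0.8, "turn": 0},
    {"x": 0, "y": 0, "z": 1.05, "turn": 0},
    {"x": 0, "y": 0, "z": 1.15, "turn": 0},
    {"x": 0, "y": 0, "z": 1.15, "turn": 0}
  ]
}}

```text
clock: 16.72
position: [531.3, 125.6, 14.8]
eef_rot: [[0.087, 0.996, -0.0], [0.996, -0.087, -0.0], [-0.0, -0.0, -1.0]]
contact_force: [-0.3, 1.0, -0.2]
opening: 0.728
grasp_force: 0.0
```

Call:
{"name": "carry_out", "arguments": {
  "motion": [
    {"x": 0, "y": 0, "z": 0, "turn": 0},
    {"x": 0, "y": 0, "z": 0, "turn": 0},
    {"x": 0, "y": 0, "z": 0, "turn": 0},
    {"x": 0, "y": 0, "z": 0, "turn": 0},
    {"x": 0, "y": 0, "z": 0, "turn": 0},
    {"x": 0, "y": 0, "z": 0, "turn": 0},
    {"x": 0, "y": 0, "z": 0, "turn": 0},
    {"x": 0, "y": 0, "z": 0, "turn": 0},
    {"x": 0, "y": 0, "z": 0, "turn": 0}
  ],
  "hand": 30,
  "grip_force": 22
}}

```text
clock: 17.47
position: [531.8, 125.5, 15.4]
eef_rot: [[0.087, 0.996, 0.001], [0.996, -0.087, 0.0], [0.0, 0.001, -1.0]]
contact_force: [-0.4, 0.2, 6.2]
opening: 0.413
grasp_force: 22.3
```

Call:
{"name": "carry_out", "arguments": {
  "motion": [
    {"x": 0, "y": 0, "z": -0.2, "turn": 0},
    {"x": 0, "y": 0, "z": -0.6, "turn": 0},
    {"x": 0, "y": 0, "z": -1.2, "turn": 0},
    {"x": 0, "y": 0, "z": -2.0, "turn": 0},
    {"x": 0, "y": 0, "z": -2.8, "turn": 0},
    {"x": 0, "y": 0, "z": -3.4, "turn": 0},
    {"x": 0, "y": 0, "z": -4.0, "turn": 0},
    {"x": 0, "y": 0, "z": -4.4, "turn": 0},
    {"x": 0, "y": 0, "z": -4.4, "turn": 0}
  ]
}}

```text
clock: 18.22
position: [532.5, 125.5, 149.4]
eef_rot: [[0.087, 0.996, 0.004], [0.996, -0.087, 0.0], [0.001, 0.004, -1.0]]
contact_force: [0.4, -0.3, 0.6]
opening: 0.411
grasp_force: 22.3
```

```bash
python3 -c "
from h import *
go(377.7,-157,150,-5)
go(377.7,-157,150,175)
from plant import sensors; print(sensors.get_state()['q'])"
```

```text
from [532.5 125.5 149.4] ang 85.0 shift [-9.83  -4.321 -0.042] turn 1.571 t 18.22 F [ 0.4 -0.3  0.6] op 0.411
from [532.5 125.5 149.4] ang 85.0 shift [-9.83  -4.321 -0.042] turn -1.571 t 18.22 F [ 0.4 -0.3  0.6] op 0.411
[ 8.25037758e-02  3.35119186e-01 -1.69943160e-01  1.06175837e+00
  3.38498864e-06  1.74033478e+00]
```

Call:
{"name": "carry_out", "arguments": {
  "motion": [
    {"x": -0.2, "y": -0.09, "z": 0, "turn": -0.03},
    {"x": -0.7, "y": -0.31, "z": 0, "turn": -0.1},
    {"x": -1.4, "y": -0.62, "z": 0, "turn": -0.2},
    {"x": -2.1, "y": -0.92, "z": 0, "turn": -0.3},
    {"x": -2.8, "y": -1.23, "z": 0, "turn": -0.4},
    {"x": -3.5, "y": -1.54, "z": 0, "turn": -0.5},
    {"x": -4.2, "y": -1.85, "z": 0, "turn": -0.6},
    {"x": -4.9, "y": -2.15, "z": 0, "turn": -0.7},
    {"x": -5.6, "y": -2.46, "z": 0, "turn": -0.8},
    {"x": -6.3, "y": -2.77, "z": 0, "turn": -0.9}
  ]
}}

```text
clock: 19.05
position: [431.2, -56.4, 146.2]
eef_rot: [[-0.73, 0.684, -0.001], [0.684, 0.73, 0.0], [0.001, -0.0, -1.0]]
contact_force: [0.9, -0.2, -0.1]
opening: 0.417
grasp_force: 22.3
```

```bash
python3 -c "
from h import *
go(377.7,-157,150,175)"
```

```text
from [431.2 -56.4 146.2] ang 136.9 shift [-0.992 -3.667 -0.128] turn -0.665 t 19.05 F [ 0.9 -0.2 -0.1] op 0.417
```

Call:
{"name": "carry_out", "arguments": {
  "motion": [
    {"x": -0.2, "y": -0.73, "z": 0, "turn": -0.1},
    {"x": -0.4, "y": -1.46, "z": 0, "turn": -0.2},
    {"x": -0.6, "y": -2.2, "z": 0, "turn": -0.3},
    {"x": -0.78, "y": -2.9, "z": 0, "turn": -0.4},
    {"x": -0.92, "y": -3.4, "z": 0, "turn": -0.5},
    {"x": -0.99, "y": -3.67, "z": 0, "turn": -0.6},
    {"x": -0.99, "y": -3.67, "z": 0, "turn": -0.665},
    {"x": -0.99, "y": -3.67, "z": 0, "turn": -0.665},
    {"x": -0.99, "y": -3.67, "z": 0, "turn": -0.665},
    {"x": -0.99, "y": -3.67, "z": 0, "turn": -0.665}
  ]
}}

```text
clock: 19.88
position: [378.0, -155.7, 146.4]
eef_rot: [[-0.996, 0.095, -0.0], [0.095, 0.996, 0.0], [0.0, 0.0, -1.0]]
contact_force: [0.0, -0.5, -0.9]
opening: 0.418
grasp_force: 22.3
```

```bash
python3 -c "
from h import *
go(377.7,-157,25,175)"
```

```text
from [ 378.  -155.7  146.4] ang 174.6 shift [ 0.005 -0.043  4.048] turn -0.008 t 19.88 F [ 0.  -0.5 -0.9] op 0.418
```

Call:
{"name": "carry_out", "arguments": {
  "motion": [
    {"x": 0, "y": -0.04, "z": 0.6, "turn": 0},
    {"x": 0, "y": -0.04, "z": 1.4, "turn": 0},
    {"x": 0, "y": -0.04, "z": 2.2, "turn": 0},
    {"x": 0, "y": -0.04, "z": 3.0, "turn": 0},
    {"x": 0, "y": -0.04, "z": 3.6, "turn": 0},
    {"x": 0, "y": -0.04, "z": 4.0, "turn": 0},
    {"x": 0, "y": -0.04, "z": 4.15, "turn": 0},
    {"x": 0, "y": -0.04, "z": 4.15, "turn": 0},
    {"x": 0, "y": -0.04, "z": 4.15, "turn": 0}
  ]
}}

```text
clock: 20.63
position: [378.2, -157.2, 22.5]
eef_rot: [[-0.996, 0.093, 0.0], [0.093, 0.996, -0.0], [-0.0, -0.0, -1.0]]
contact_force: [-0.5, -0.2, 0.1]
opening: 0.41
grasp_force: 22.3
```

Call:
{"name": "carry_out", "arguments": {
  "motion": [
    {"x": 0, "y": 0, "z": 0.04, "turn": 0},
    {"x": 0, "y": 0, "z": 0.08, "turn": 0},
    {"x": 0, "y": 0, "z": 0.12, "turn": 0},
    {"x": 0, "y": 0, "z": 0.12, "turn": 0}
  ]
}}

```text
clock: 20.97
position: [378.1, -157.3, 18.7]
eef_rot: [[-0.996, 0.093, 0.0], [0.093, 0.996, -0.0], [-0.0, -0.0, -1.0]]
contact_force: [-0.5, -0.7, -0.3]
opening: 0.416
grasp_force: 22.3
```

Call:
{"name": "carry_out", "arguments": {
  "motion": [
    {"x": 0, "y": 0, "z": 0.03, "turn": 0},
    {"x": 0, "y": 0, "z": 0.06, "turn": 0},
    {"x": 0, "y": 0, "z": 0.08, "turn": 0},
    {"x": 0, "y": 0, "z": 0.08, "turn": 0}
  ]
}}

```text
clock: 21.3
position: [378.0, -157.3, 16.4]
eef_rot: [[-0.996, 0.093, 0.0], [0.093, 0.996, -0.0], [-0.0, -0.0, -1.0]]
contact_force: [-2.6, 1.5, 6.8]
opening: 0.414
grasp_force: 23.0
```

Contact. I'll release, opening modestly to about 55 mm, and rise.

Call:
{"name": "carry_out", "arguments": {
  "motion": [
    {"x": 0, "y": 0, "z": 0, "turn": 0},
    {"x": 0, "y": 0, "z": 0, "turn": 0},
    {"x": 0, "y": 0, "z": 0, "turn": 0},
    {"x": 0, "y": 0, "z": 0, "turn": 0},
    {"x": 0, "y": 0, "z": 0, "turn": 0},
    {"x": 0, "y": 0, "z": 0, "turn": 0}
  ],
  "hand": 56
}}

```text
clock: 21.8
position: [377.9, -157.2, 16.1]
eef_rot: [[-0.996, 0.093, -0.0], [0.093, 0.996, 0.0], [0.0, 0.0, -1.0]]
contact_force: [-0.0, 1.0, 0.6]
opening: 0.652
grasp_force: 0.0
```

Call:
{"name": "carry_out", "arguments": {
  "motion": [
    {"x": 0, "y": 0, "z": -0.4, "turn": 0},
    {"x": 0, "y": 0, "z": -1.0, "turn": 0},
    {"x": 0, "y": 0, "z": -1.8, "turn": 0},
    {"x": 0, "y": 0, "z": -2.6, "turn": 0},
    {"x": 0, "y": 0, "z": -3.4, "turn": 0},
    {"x": 0, "y": 0, "z": -4.2, "turn": 0},
    {"x": 0, "y": 0, "z": -5.0, "turn": 0},
    {"x": 0, "y": 0, "z": -5.2, "turn": 0},
    {"x": 0, "y": 0, "z": -5.2, "turn": 0}
  ]
}}

```text
clock: 22.55
position: [378.7, -157.7, 173.4]
eef_rot: [[-0.996, 0.093, 0.002], [0.093, 0.996, -0.002], [-0.003, -0.001, -1.0]]
contact_force: [-0.1, -1.0, -0.7]
opening: 0.657
grasp_force: 0.0
```

Run:
```python
from h import *
from plant import imaging
import pickle
d={n:imaging.capture(n) for n in("top","scene")}; pickle.dump(d,open("cap3.pkl","wb"))
cv2.imwrite("pics/s3.png",cv2.resize(d["scene"]["frame"][120:320,220:470],None,fx=2.5,fy=2.5)[:,:,::-1])
go(407.5,339.8,172,82.9)
```

```text
from [ 377.7 -157.1  171.4] ang 174.7 shift [ 5.4700e-01  1.6584e+01 -1.4000e-02] turn 1.602 t 22.65 F [-0.5  0.5 -0.9] op 0.656
```

View pics/s3.png

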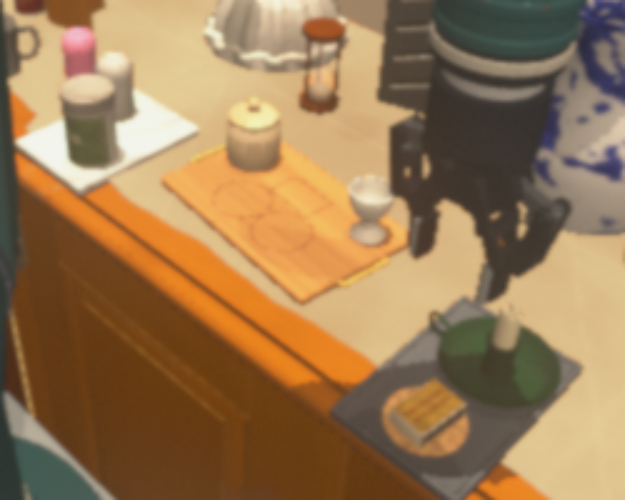

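The matchbox lies flat in the middle of the pad, at crop (430,412) with the pad at (426,420). The tin and shaker still stand on the slab. Next I fetch the tin.

Call:
{"name": "carry_out", "arguments": {
  "motion": [
    {"x": 0, "y": 0.6, "z": 0, "turn": 0.06},
    {"x": 0.06, "y": 1.6, "z": 0, "turn": 0.15},
    {"x": 0.1, "y": 2.8, "z": 0, "turn": 0.26},
    {"x": 0.13, "y": 4.0, "z": 0, "turn": 0.38},
    {"x": 0.17, "y": 5.2, "z": 0, "turn": 0.5},
    {"x": 0.21, "y": 6.4, "z": 0, "turn": 0.62},
    {"x": 0.25, "y": 7.6, "z": 0, "turn": 0.74},
    {"x": 0.3, "y": 8.8, "z": 0, "turn": 0.86},
    {"x": 0.33, "y": 10.0, "z": 0, "turn": 0.98},
    {"x": 0.37, "y": 11.2, "z": 0, "turn": 1.1}
  ],
  "hand": 80
}}

```text
clock: 23.48
position: [396.2, 155.5, 170.9]
eef_rot: [[-0.498, 0.867, -0.002], [0.867, 0.498, -0.0], [0.001, -0.002, -1.0]]
contact_force: [1.3, -0.7, -0.3]
opening: 0.936
grasp_force: 0.0
```

```bash
python3 -c "
from h import *
go(407.5,339.8,170,82.9)"
```

```text
from [396.2 155.5 170.9] ang 119.9 shift [5.139 3.386 0.025] turn 0.645 t 23.48 F [ 1.3 -0.7 -0.3] op 0.936
```

Call:
{"name": "carry_out", "arguments": {
  "motion": [
    {"x": 0.95, "y": 0.62, "z": 0, "turn": 0.1},
    {"x": 1.8, "y": 1.19, "z": 0, "turn": 0.2},
    {"x": 2.7, "y": 1.78, "z": 0, "turn": 0.3},
    {"x": 3.6, "y": 2.37, "z": 0, "turn": 0.4},
    {"x": 4.3, "y": 2.83, "z": 0, "turn": 0.5},
    {"x": 4.8, "y": 3.16, "z": 0, "turn": 0.6},
    {"x": 5.14, "y": 3.39, "z": 0, "turn": 0.645},
    {"x": 5.14, "y": 3.39, "z": 0, "turn": 0.645},
    {"x": 5.14, "y": 3.39, "z": 0, "turn": 0.645},
    {"x": 5.14, "y": 3.39, "z": 0, "turn": 0.645}
  ]
}}

```text
clock: 24.32
position: [407.3, 337.6, 171.3]
eef_rot: [[0.117, 0.993, -0.001], [0.993, -0.117, -0.001], [-0.001, -0.001, -1.0]]
contact_force: [0.4, 0.3, 0.3]
opening: 0.933
grasp_force: 0.0
```

```bash
python3 -c "
from h import *
go(407.5,339.8,53,82.9)"
```

```text
from [407.3 337.6 171.3] ang 83.3 shift [0.079 0.004 3.945] turn 0.006 t 24.32 F [0.4 0.3 0.3] op 0.933
```

Call:
{"name": "carry_out", "arguments": {
  "motion": [
    {"x": 0.04, "y": 0, "z": 0.6, "turn": 0},
    {"x": 0.04, "y": 0, "z": 1.2, "turn": 0},
    {"x": 0.04, "y": 0, "z": 1.8, "turn": 0},
    {"x": 0.04, "y": 0, "z": 2.4, "turn": 0},
    {"x": 0.04, "y": 0, "z": 3.0, "turn": 0},
    {"x": 0.04, "y": 0, "z": 3.5, "turn": 0},
    {"x": 0.04, "y": 0, "z": 3.93, "turn": 0},
    {"x": 0.04, "y": 0, "z": 3.93, "turn": 0},
    {"x": 0.04, "y": 0, "z": 3.93, "turn": 0}
  ]
}}

```text
clock: 25.07
position: [407.5, 338.6, 54.2]
eef_rot: [[0.119, 0.993, -0.001], [0.993, -0.119, -0.001], [-0.001, -0.001, -1.0]]
contact_force: [0.6, 0.8, 0.4]
opening: 0.939
grasp_force: 0.0
```

Call:
{"name": "carry_out", "arguments": {
  "motion": [
    {"x": 0, "y": 0, "z": 0, "turn": 0},
    {"x": 0, "y": 0, "z": 0, "turn": 0},
    {"x": 0, "y": 0, "z": 0, "turn": 0},
    {"x": 0, "y": 0, "z": 0, "turn": 0},
    {"x": 0, "y": 0, "z": 0, "turn": 0},
    {"x": 0, "y": 0, "z": 0, "turn": 0},
    {"x": 0, "y": 0, "z": 0, "turn": 0},
    {"x": 0, "y": 0, "z": 0, "turn": 0},
    {"x": 0, "y": 0, "z": 0, "turn": 0}
  ],
  "hand": 52,
  "grip_force": 30
}}

```text
clock: 25.82
position: [408.3, 339.7, 55.4]
eef_rot: [[0.119, 0.993, 0.002], [0.993, -0.119, 0.001], [0.001, 0.002, -1.0]]
contact_force: [-1.2, -1.6, 4.9]
opening: 0.688
grasp_force: 31.0
```

Call:
{"name": "carry_out", "arguments": {
  "motion": [
    {"x": 0, "y": 0, "z": -0.2, "turn": 0},
    {"x": 0, "y": 0, "z": -0.6, "turn": 0},
    {"x": 0, "y": 0, "z": -1.2, "turn": 0},
    {"x": 0, "y": 0, "z": -2.0, "turn": 0},
    {"x": 0, "y": 0, "z": -2.8, "turn": 0},
    {"x": 0, "y": 0, "z": -3.4, "turn": 0},
    {"x": 0, "y": 0, "z": -3.8, "turn": 0},
    {"x": 0, "y": 0, "z": -4.0, "turn": 0},
    {"x": 0, "y": 0, "z": -4.0, "turn": 0}
  ]
}}

```text
clock: 26.57
position: [408.2, 339.9, 175.8]
eef_rot: [[0.118, 0.993, 0.002], [0.993, -0.118, 0.001], [0.001, 0.002, -1.0]]
contact_force: [0.6, 0.6, -1.4]
opening: 0.693
grasp_force: 32.8
```

```bash
python3 -c "
from h import *
go(469.2,96.8,170,82.9)"
```

```text
from [408.2 339.9 175.8] ang 83.2 shift [-7.805  2.978  0.187] turn 0.005 t 26.57 F [ 0.6  0.6 -1.4] op 0.693
```

Call:
{"name": "carry_out", "arguments": {
  "motion": [
    {"x": -0.3, "y": 0.12, "z": 0, "turn": 0},
    {"x": -1.0, "y": 0.4, "z": 0, "turn": 0},
    {"x": -2.0, "y": 0.77, "z": 0, "turn": 0},
    {"x": -3.2, "y": 1.22, "z": 0, "turn": 0},
    {"x": -4.4, "y": 1.68, "z": 0, "turn": 0},
    {"x": -5.6, "y": 2.14, "z": 0, "turn": 0},
    {"x": -6.6, "y": 2.52, "z": 0, "turn": 0},
    {"x": -7.4, "y": 2.82, "z": 0, "turn": 0},
    {"x": -7.8, "y": 2.98, "z": 0, "turn": 0},
    {"x": -7.8, "y": 2.98, "z": 0, "turn": 0}
  ]
}}

```text
clock: 27.4
position: [468.8, 93.9, 173.4]
eef_rot: [[0.122, 0.993, -0.001], [0.993, -0.122, -0.001], [-0.001, -0.001, -1.0]]
contact_force: [-1.0, 0.2, -2.6]
opening: 0.696
grasp_force: 32.8
```

Call:
{"name": "carry_out", "arguments": {
  "motion": [
    {"x": 0, "y": 0, "z": 0.5, "turn": 0},
    {"x": 0, "y": 0, "z": 1.3, "turn": 0},
    {"x": 0, "y": 0, "z": 2.1, "turn": 0},
    {"x": 0, "y": 0, "z": 2.8, "turn": 0},
    {"x": 0, "y": 0, "z": 3.3, "turn": 0},
    {"x": 0, "y": 0, "z": 3.6, "turn": 0},
    {"x": 0, "y": 0, "z": 3.75, "turn": 0},
    {"x": 0, "y": 0, "z": 3.75, "turn": 0},
    {"x": 0, "y": 0, "z": 3.75, "turn": 0}
  ]
}}

```text
clock: 28.15
position: [468.9, 96.8, 62.2]
eef_rot: [[0.118, 0.993, 0.0], [0.993, -0.118, 0.0], [0.0, 0.0, -1.0]]
contact_force: [0.3, -0.8, -1.5]
opening: 0.688
grasp_force: 32.8
```

```bash
python3 -c "
from h import *
go(469.2,96.8,53,82.9)"
```

```text
from [468.9  96.8  62.2] ang 83.2 shift [0.002 0.008 0.306] turn 0.005 t 28.15 F [ 0.3 -0.8 -1.5] op 0.688
```

Call:
{"name": "carry_out", "arguments": {
  "motion": [
    {"x": 0, "y": 0, "z": 0.08, "turn": 0},
    {"x": 0, "y": 0, "z": 0.16, "turn": 0},
    {"x": 0, "y": 0, "z": 0.22, "turn": 0},
    {"x": 0, "y": 0, "z": 0.25, "turn": 0},
    {"x": 0, "y": 0, "z": 0.25, "turn": 0}
  ]
}}

```text
clock: 28.57
position: [468.8, 96.6, 54.2]
eef_rot: [[0.119, 0.993, -0.0], [0.993, -0.119, 0.0], [0.0, -0.0, -1.0]]
contact_force: [-0.9, 0.1, -1.7]
opening: 0.694
grasp_force: 32.8
```

Call:
{"name": "carry_out", "arguments": {
  "motion": [
    {"x": 0, "y": 0, "z": 0.02, "turn": 0},
    {"x": 0, "y": 0, "z": 0.05, "turn": 0},
    {"x": 0, "y": 0, "z": 0.05, "turn": 0}
  ]
}}

```text
clock: 28.82
position: [469.0, 96.5, 53.3]
eef_rot: [[0.119, 0.993, 0.001], [0.993, -0.119, -0.0], [-0.0, 0.001, -1.0]]
contact_force: [-2.7, -2.1, 10.1]
opening: 0.689
grasp_force: 33.3
```

Call:
{"name": "carry_out", "arguments": {
  "motion": [
    {"x": 0, "y": 0, "z": -0.03, "turn": 0},
    {"x": 0, "y": 0, "z": -0.03, "turn": 0},
    {"x": 0, "y": 0, "z": -0.03, "turn": 0},
    {"x": 0, "y": 0, "z": -0.03, "turn": 0},
    {"x": 0, "y": 0, "z": -0.03, "turn": 0},
    {"x": 0, "y": 0, "z": -0.03, "turn": 0}
  ],
  "hand": 80
}}

```text
clock: 29.32
position: [468.8, 96.6, 53.6]
eef_rot: [[0.119, 0.993, -0.0], [0.993, -0.119, 0.0], [0.0, -0.0, -1.0]]
contact_force: [0.7, -0.0, -0.2]
opening: 0.941
grasp_force: 0.0
```

Call:
{"name": "carry_out", "arguments": {
  "motion": [
    {"x": 0, "y": 0, "z": -0.4, "turn": 0},
    {"x": 0, "y": 0, "z": -1.0, "turn": 0},
    {"x": 0, "y": 0, "z": -1.8, "turn": 0},
    {"x": 0, "y": 0, "z": -2.6, "turn": 0},
    {"x": 0, "y": 0, "z": -3.4, "turn": 0},
    {"x": 0, "y": 0, "z": -3.9, "turn": 0},
    {"x": 0, "y": 0, "z": -3.9, "turn": 0},
    {"x": 0, "y": 0, "z": -3.9, "turn": 0}
  ]
}}

```text
clock: 29.98
position: [469.1, 96.7, 170.9]
eef_rot: [[0.119, 0.993, 0.001], [0.993, -0.119, 0.0], [0.0, 0.001, -1.0]]
contact_force: [-0.8, 0.0, -1.0]
opening: 0.939
grasp_force: 0.0
```

```bash
python3 -c "
from h import *
go(487.3,394.4,160,82.9)"
```

```text
from [469.1  96.7 170.9] ang 83.2 shift [ 9.927 -0.576  0.365] turn 0.005 t 29.98 F [-0.8  0.  -1. ] op 0.939
```

Call:
{"name": "carry_out", "arguments": {
  "motion": [
    {"x": 1, "y": -0.06, "z": 0, "turn": 0},
    {"x": 2.2, "y": -0.13, "z": 0, "turn": 0},
    {"x": 3.4, "y": -0.2, "z": 0, "turn": 0},
    {"x": 4.7, "y": -0.27, "z": 0, "turn": 0},
    {"x": 6, "y": -0.35, "z": 0, "turn": 0},
    {"x": 7.3, "y": -0.42, "z": 0, "turn": 0},
    {"x": 8.5, "y": -0.5, "z": 0, "turn": 0},
    {"x": 9.5, "y": -0.56, "z": 0, "turn": 0},
    {"x": 9.92, "y": -0.58, "z": 0, "turn": 0},
    {"x": 9.92, "y": -0.58, "z": 0, "turn": 0}
  ],
  "hand": 72
}}

```text
clock: 30.82
position: [486.1, 396.5, 168.5]
eef_rot: [[0.116, 0.993, -0.002], [0.993, -0.116, -0.001], [-0.001, -0.002, -1.0]]
contact_force: [-0.2, -0.0, -0.3]
opening: 0.847
grasp_force: 0.0
```

Call:
{"name": "carry_out", "arguments": {
  "motion": [
    {"x": 0, "y": 0, "z": 0.5, "turn": 0},
    {"x": 0, "y": 0, "z": 1.2, "turn": 0},
    {"x": 0, "y": 0, "z": 1.5, "turn": 0},
    {"x": 0, "y": 0, "z": 1.5, "turn": 0},
    {"x": 0, "y": 0, "z": 1.5, "turn": 0}
  ]
}}

```text
clock: 31.23
position: [486.6, 393.4, 125.4]
eef_rot: [[0.119, 0.993, -0.001], [0.993, -0.119, -0.001], [-0.001, -0.001, -1.0]]
contact_force: [0.3, -0.1, -0.6]
opening: 0.843
grasp_force: 0.0
```

```bash
python3 -c "
from h import *
go(487.3,394.4,43,82.9)"
```

```text
from [486.6 393.4 125.4] ang 83.2 shift [0.037 0.022 2.748] turn 0.004 t 31.23 F [ 0.3 -0.1 -0.6] op 0.843
```

Call:
{"name": "carry_out", "arguments": {
  "motion": [
    {"x": 0.03, "y": 0.02, "z": 0.5, "turn": 0},
    {"x": 0.03, "y": 0.02, "z": 1.0, "turn": 0},
    {"x": 0.03, "y": 0.02, "z": 1.5, "turn": 0},
    {"x": 0.03, "y": 0.02, "z": 2.0, "turn": 0},
    {"x": 0.03, "y": 0.02, "z": 2.5, "turn": 0},
    {"x": 0.03, "y": 0.02, "z": 2.74, "turn": 0},
    {"x": 0.03, "y": 0.02, "z": 2.74, "turn": 0},
    {"x": 0.03, "y": 0.02, "z": 2.74, "turn": 0}
  ]
}}

```text
clock: 31.9
position: [487.9, 395.0, 44.3]
eef_rot: [[0.119, 0.993, 0.0], [0.993, -0.119, 0.0], [0.0, 0.0, -1.0]]
contact_force: [-0.5, 0.1, 0.8]
opening: 0.843
grasp_force: 0.0
```

Call:
{"name": "carry_out", "arguments": {
  "motion": [
    {"x": 0, "y": 0, "z": 0, "turn": 0},
    {"x": 0, "y": 0, "z": 0, "turn": 0},
    {"x": 0, "y": 0, "z": 0, "turn": 0},
    {"x": 0, "y": 0, "z": 0, "turn": 0},
    {"x": 0, "y": 0, "z": 0, "turn": 0},
    {"x": 0, "y": 0, "z": 0, "turn": 0},
    {"x": 0, "y": 0, "z": 0, "turn": 0},
    {"x": 0, "y": 0, "z": 0, "turn": 0},
    {"x": 0, "y": 0, "z": 0, "turn": 0}
  ],
  "hand": 40,
  "grip_force": 25
}}

```text
clock: 32.65
position: [488.0, 395.4, 44.6]
eef_rot: [[0.119, 0.993, 0.001], [0.993, -0.119, 0.001], [0.001, 0.001, -1.0]]
contact_force: [-0.4, -0.3, 6.3]
opening: 0.52
grasp_force: 24.8
```

Call:
{"name": "carry_out", "arguments": {
  "motion": [
    {"x": 0, "y": 0, "z": -0.2, "turn": 0},
    {"x": 0, "y": 0, "z": -0.6, "turn": 0},
    {"x": 0, "y": 0, "z": -1.2, "turn": 0},
    {"x": 0, "y": 0, "z": -2.0, "turn": 0},
    {"x": 0, "y": 0, "z": -2.8, "turn": 0},
    {"x": 0, "y": 0, "z": -3.4, "turn": 0},
    {"x": 0, "y": 0, "z": -3.8, "turn": 0},
    {"x": 0, "y": 0, "z": -4.0, "turn": 0},
    {"x": 0, "y": 0, "z": -4.0, "turn": 0}
  ]
}}

```text
clock: 33.4
position: [488.0, 395.3, 165.1]
eef_rot: [[0.119, 0.993, 0.002], [0.993, -0.119, 0.001], [0.001, 0.002, -1.0]]
contact_force: [-0.1, 0.0, -0.6]
opening: 0.517
grasp_force: 25.7
```

```bash
python3 -c "
from h import *
go(478,164,160,82.9)"
```

```text
from [488.  395.3 165.1] ang 83.2 shift [-7.696  0.584  0.159] turn 0.005 t 33.4 F [-0.1  0.  -0.6] op 0.517
```

Call:
{"name": "carry_out", "arguments": {
  "motion": [
    {"x": -0.3, "y": 0.02, "z": 0, "turn": 0},
    {"x": -1.0, "y": 0.08, "z": 0, "turn": 0},
    {"x": -2.0, "y": 0.15, "z": 0, "turn": 0},
    {"x": -3.2, "y": 0.24, "z": 0, "turn": 0},
    {"x": -4.4, "y": 0.33, "z": 0, "turn": 0},
    {"x": -5.6, "y": 0.42, "z": 0, "turn": 0},
    {"x": -6.6, "y": 0.5, "z": 0, "turn": 0},
    {"x": -7.3, "y": 0.55, "z": 0, "turn": 0},
    {"x": -7.68, "y": 0.58, "z": 0, "turn": 0},
    {"x": -7.68, "y": 0.58, "z": 0, "turn": 0}
  ]
}}

```text
clock: 34.23
position: [476.8, 162.1, 162.9]
eef_rot: [[0.121, 0.993, -0.001], [0.993, -0.121, -0.001], [-0.001, -0.001, -1.0]]
contact_force: [1.4, 0.3, -0.7]
opening: 0.52
grasp_force: 25.7
```

Call:
{"name": "carry_out", "arguments": {
  "motion": [
    {"x": 0, "y": 0, "z": 0.5, "turn": 0},
    {"x": 0, "y": 0, "z": 1.3, "turn": 0},
    {"x": 0, "y": 0, "z": 2.1, "turn": 0},
    {"x": 0, "y": 0, "z": 2.8, "turn": 0},
    {"x": 0, "y": 0, "z": 3.3, "turn": 0},
    {"x": 0, "y": 0, "z": 3.6, "turn": 0},
    {"x": 0, "y": 0, "z": 3.7, "turn": 0},
    {"x": 0, "y": 0, "z": 3.7, "turn": 0},
    {"x": 0, "y": 0, "z": 3.7, "turn": 0}
  ]
}}

```text
clock: 34.98
position: [477.8, 164.5, 53.0]
eef_rot: [[0.118, 0.993, 0.001], [0.993, -0.118, 0.0], [0.0, 0.001, -1.0]]
contact_force: [-0.3, -0.9, 0.1]
opening: 0.521
grasp_force: 25.7
```

```bash
python3 -c "
from h import *
go(478,164,42.5,82.9)"
```

```text
from [477.8 164.5  53. ] ang 83.2 shift [-0.017  0.008  0.35 ] turn 0.005 t 34.98 F [-0.3 -0.9  0.1] op 0.521
```

Call:
{"name": "carry_out", "arguments": {
  "motion": [
    {"x": 0, "y": 0, "z": 0.08, "turn": 0},
    {"x": 0, "y": 0, "z": 0.16, "turn": 0},
    {"x": 0, "y": 0, "z": 0.24, "turn": 0},
    {"x": 0, "y": 0, "z": 0.3, "turn": 0},
    {"x": 0, "y": 0, "z": 0.3, "turn": 0}
  ]
}}

```text
clock: 35.4
position: [477.3, 164.1, 43.2]
eef_rot: [[0.119, 0.993, -0.0], [0.993, -0.119, -0.0], [-0.0, -0.0, -1.0]]
contact_force: [0.2, 1.2, -0.9]
opening: 0.522
grasp_force: 25.7
```

Call:
{"name": "carry_out", "arguments": {
  "motion": [
    {"x": 0, "y": 0, "z": 0.02, "turn": 0},
    {"x": 0, "y": 0, "z": 0.05, "turn": 0},
    {"x": 0, "y": 0, "z": 0.05, "turn": 0}
  ]
}}

```text
clock: 35.65
position: [477.5, 164.3, 42.6]
eef_rot: [[0.119, 0.993, 0.001], [0.993, -0.119, 0.0], [0.0, 0.001, -1.0]]
contact_force: [-4.1, -0.7, 9.8]
opening: 0.519
grasp_force: 26.6
```

Call:
{"name": "carry_out", "arguments": {
  "motion": [
    {"x": 0, "y": 0, "z": -0.03, "turn": 0},
    {"x": 0, "y": 0, "z": -0.03, "turn": 0},
    {"x": 0, "y": 0, "z": -0.03, "turn": 0},
    {"x": 0, "y": 0, "z": -0.03, "turn": 0},
    {"x": 0, "y": 0, "z": -0.03, "turn": 0},
    {"x": 0, "y": 0, "z": -0.03, "turn": 0}
  ],
  "hand": 72
}}

```text
clock: 36.15
position: [477.5, 164.2, 42.8]
eef_rot: [[0.119, 0.993, -0.0], [0.993, -0.119, -0.0], [-0.0, -0.0, -1.0]]
contact_force: [0.7, -0.4, -0.3]
opening: 0.843
grasp_force: 0.0
```

Call:
{"name": "carry_out", "arguments": {
  "motion": [
    {"x": 0, "y": 0, "z": -0.4, "turn": 0},
    {"x": 0, "y": 0, "z": -1.0, "turn": 0},
    {"x": 0, "y": 0, "z": -1.8, "turn": 0},
    {"x": 0, "y": 0, "z": -2.6, "turn": 0},
    {"x": 0, "y": 0, "z": -3.4, "turn": 0},
    {"x": 0, "y": 0, "z": -4.2, "turn": 0},
    {"x": 0, "y": 0, "z": -4.4, "turn": 0},
    {"x": 0, "y": 0, "z": -4.4, "turn": 0}
  ]
}}

```text
clock: 36.82
position: [478.3, 164.4, 176.3]
eef_rot: [[0.119, 0.993, 0.003], [0.993, -0.119, 0.001], [0.001, 0.003, -1.0]]
contact_force: [-0.5, -0.5, 0.2]
opening: 0.844
grasp_force: 0.0
```

Call:
{"name": "carry_out", "arguments": {
  "motion": [
    {"x": 1, "y": -0.3, "z": 0, "turn": 0},
    {"x": 2.2, "y": -0.8, "z": 0, "turn": 0},
    {"x": 3.4, "y": -1.2, "z": 0, "turn": 0},
    {"x": 4.6, "y": -1.6, "z": 0, "turn": 0},
    {"x": 5.8, "y": -2.0, "z": 0, "turn": 0},
    {"x": 6.7, "y": -2.4, "z": 0, "turn": 0},
    {"x": 7.0, "y": -2.5, "z": 0, "turn": 0},
    {"x": 7.0, "y": -2.5, "z": 0, "turn": 0},
    {"x": 7.0, "y": -2.5, "z": 0, "turn": 0}
  ]
}}

```text
clock: 37.57
position: [427.5, 381.2, 173.7]
eef_rot: [[0.118, 0.993, -0.001], [0.993, -0.118, -0.001], [-0.001, -0.001, -1.0]]
contact_force: [0.2, 0.3, -0.0]
opening: 0.847
grasp_force: 0.0
```

Run:
```python
from h import *
from plant import imaging
import pickle
d={n:imaging.capture(n) for n in("top","scene")}; pickle.dump(d,open("cap4.pkl","wb"))
d0=pickle.load(open("cap0.pkl","rb"))["top"]; d1=pickle.load(open("cap1.pkl","rb"))["scene"]
r=lambda f:cv2.resize(f,(400,300))
a=r(d1["frame"][140:290,260:460]);b=r(d["scene"]["frame"][140:290,260:460]);
e=r(d0["frame"][135:255,280:440]);f=r(d["top"]["frame"][135:255,280:440])
cv2.imwrite("pics/f4.png",np.vstack([np.hstack([a,b]),np.hstack([e,f])])[:,:,::-1])
for c,z in ((d0,0),(d["top"],0)):
  for n,roi,lo,hi,zz in (("tin",(337,178,370,216),(0,0,150),(180,95,255),104),("shak",(310,184,335,216),(0,0,90),(180,70,255),72)):
    ct=blob(c,lo,hi,roi); (u,v),q=cv2.minEnclosingCircle(ct); print(n,u,v,ray(c,u,v,zz).round(1))
```

```text
tin 352.3461608886719 195.34616088867188 [470.7  99.  104. ]
shak 322.0 198.5 [473.9 165.4  72. ]
tin 353.0 196.6052703857422 [467.8  97.7 104. ]
shak 322.6363525390625 198.27272033691406 [474.3 164.   72. ]
```

View pics/f4.png

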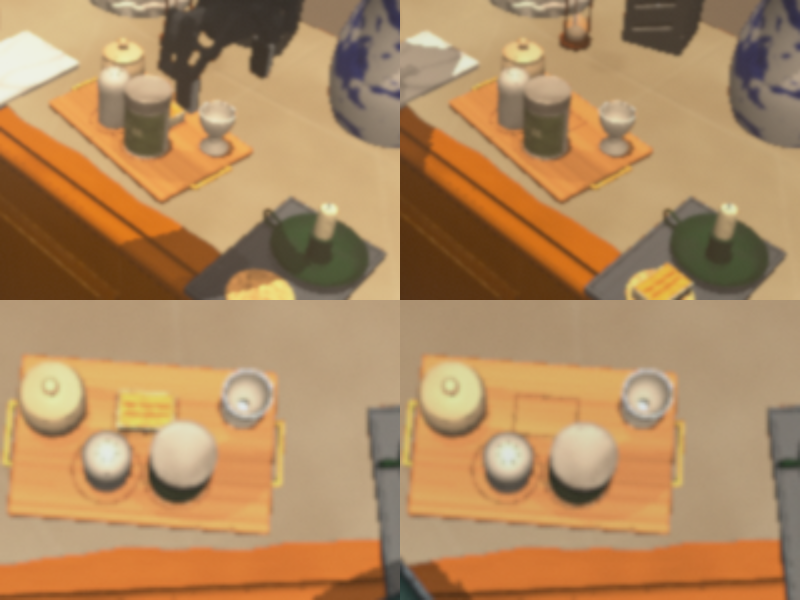

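The before and after pictures match: tin, shaker, pot and egg cup are in the same pixels to about 1 px (3 mm), upright, with the matchbox on the pad.

```bash
python3 -c "
from plant import env
print(env.finish_job())"
```

```text
the job is handed in; nothing more can be done
None
```

I handed the job in at about 38 s of the 136 s allowed: the last pictures show the matchbox flat on the cork pad, the tin and shaker upright on the board within about 3 mm of where they started, and the mustard pot and egg cup unmoved; no verdict came back.

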